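Turn out the toasted rice cracker

TASK

Draw the turner out of the utensil box, lay it down flat on the open counter and let go, then take it again by its wooden handle. Slide its blade under the rice cracker on the hot plate, lift the cracker on the blade, and set it gently, flat and centred, across the two rails of the wooden stand. Then lay the turner flat on the counter, clear of everything, without your fingers ever touching the cracker, dropping it, or disturbing the bottle, jar, cup and bowl.

Things in the scene. Friction and masses are not known exactly. Their poses are not given: they have to be found in the camera images.
- turner: Flat kitchen turner 200 mm long, 110 g: steel blade and neck, light wooden handle. Origin at mid-length on its underside plane (z = 0 when lying flat on the counter); x points along it to the blade, z up. At the start its handle is in the box, blade and neck stick out of the mouth towards the robot; draw it straight out (about 80 mm) before raising or turning it.
- turner_neck (a point): Middle of the turner's neck, a straight bar 12 mm wide, z = 2 to 11 mm over the underside, x = -20 to +25 mm from the turner's origin. This point: x = 3 mm, z = 6.5 mm. It can be gripped across from above while the handle is in the box.
- turner_handle (a point): Middle of the turner's handle, which spans x = -100 to -20 mm from the turner's origin, 18 mm wide, z = 2 to 22 mm; the last 14 mm (butt) are 20 mm wide and reach down to z = 0. This point: x = -60 mm, z = 12 mm.
- turner_tip (a point): Middle of the blade's straight front edge: x = 100 mm from the turner's origin, z = 1 mm. The blade spans x = 25 to 100 mm, is 56 mm wide, flat and 2 mm thick, its underside at z = 0.
- box: Fixed dark wooden utensil box, low and bottomless (the handle lies on the counter itself): 95 mm deep, 62 mm wide, top at 40 mm, inside 50 mm wide and 34 mm high. Origin on the counter under the middle of its open mouth; x points from the mouth into the box, so the mouth looks along -x towards the robot.
- griddle: Fixed hot plate. Origin on the counter under the deck. Flat dark steel deck x -105 to +65 mm, y -80 to +80 mm, top at z = 30 mm; front (-x, towards the robot) and sides open. Along the far edge a stop ledge, near face at x = +65 mm, top at z = 45 mm: a cracker pushed from the front slides until it rests on the ledge, then the blade runs in beneath it.
- cracker: Round toasted rice cracker, rigid, about 60 g, 110 mm diameter, 12 mm thick, flat on the hot plate's deck. Origin at the centre of its underside, z up. Flat underside of 46 mm radius; from there the lower edge slopes up to the 55 mm rim at 5 mm height, so a thin blade pushed in along the deck rides under it.
- stand: Fixed light wooden serving stand: two rails 120 mm long (along its x), 20 mm wide, tops at z = 50 mm, 72 mm open channel between them above a 10 mm base board, open at both ends. Origin on the counter under its middle; -x looks roughly to the robot. The cracker lies across both rails; the 56 mm blade can sink between them and be drawn out along -x.
- soy_bottle: Bystander: sauce bottle, 60 mm diameter, 190 mm tall; origin at the centre of its foot.
- spice_jar: Bystander: jar, 56 mm diameter, 90 mm tall; origin at the centre of its foot.
- tea_cup: Bystander: white tea cup, 72 mm across, 75 mm tall; origin at the centre of its foot.
- bowl: Bystander: bowl, 110 mm across, 55 mm tall; origin at the centre of its foot.
Things that resemble listed ones, but are neither listed nor needed, are in the scene too. Of the things shaped like the turner, the steel one is meant.

How it is judged (in metres and radians):
On the way, in this order (a step that is already met when the one before it is completed fails the run):
1. the turner lies flat on the open counter, out of the box, and is let go (horizontal distance between turner_handle and box above 0.075 m and height (world z) of turner below 0.008 m and angle between turner's own z axis and vertical below 0.08 rad and linear speed of turner below 0.02 m/s and contact force between the fingers and turner below 0.1 N), for 0.2 s.
2. the cracker is lifted at least 20 mm off the hot plate on the turner, which is held by its wooden handle (height (world z) of cracker above 0.05 m and contact force between cracker and turner above 0.1 N and contact force between cracker and griddle below 0.05 N and contact force between cracker and stand below 0.05 N and distance between the grasp point and turner_handle below 0.048 m), for 0.2 s.
At the end, for the whole second after the job is handed in: The cracker lies right side up, flat (within 0.08 rad) and still on both rails of the stand, its centre within 25 mm of the stand's middle along the rails and 15 mm across them; the turner lies flat and still on the counter, released, touching none of the other things (x of cracker in the frame of stand between -0.025 and 0.025 m and y of cracker in the frame of stand between -0.015 and 0.015 m and z of cracker in the frame of stand between 0.046 and 0.054 m and angle between each of cracker, turner's own z axis and vertical below 0.08 rad and linear speed of each of cracker, turner below 0.02 m/s and height (world z) of turner below 0.008 m and contact force between the fingers and turner below 0.1 N and contact force between turner and stand below 0.05 N and contact force between turner and griddle below 0.05 N and contact force between turner and box below 0.05 N and contact force between turner and cracker below 0.05 N and contact force between turner and soy_bottle below 0.05 N and contact force between turner and spice_jar below 0.05 N and contact force between turner and tea_cup below 0.05 N and contact force between turner and bowl below 0.05 N).
It fails at once if the fingers touch the cracker (contact force between the fingers and cracker above 0.2 N).
It fails at once if the cracker falls off onto the counter (height (world z) of cracker below 0.02 m).
It fails at once if the cracker is dropped or flung (faster than 0.8 m/s) (linear speed of cracker above 0.8 m/s).
It fails at once if a bystander (bottle, jar, cup, bowl) is moved more than 20 mm or tipped (distance of any of soy_bottle, spice_jar, tea_cup, bowl from where it was at the start of the episode above 0.02 m or angle between any of soy_bottle, spice_jar, tea_cup, bowl's own z axis and vertical above 0.3 rad).
It also fails if it takes over 72 s, if anything falls off the work surface, if the arm or the gripper's body presses on something with over 40 N, if the wrist force passes 120 N, or if a joint passes its speed limit or range.

ROBOT

A 7-joint arm with a two-finger parallel gripper is mounted at the origin on the work surface. World frame = base frame: x ahead of the robot, y to its left, z up, the work surface at z = 0. Lengths are in m, angles in degrees, forces in N, time in s.
With the tool pointing down it reaches from about 0.425 to 0.875 m from the base axis. Payload 4.7 kg.
Tool frame: the origin (TCP) lies at the very end of the fingers, on their centre line; the grasp point (between the pads) lies 19 mm behind it; z points along the fingers, y is the line along which they close (so a half turn about z gives the same grasp; the last joint's range is limited). The gripper opens to 87 mm and grips with 3 to 60 N. Pads are 19 mm wide; open, the fingers measure 117 mm over their backs; the gripper's body (75 mm by 190 mm) begins 51 mm behind the grasp point.
Start: joints at [69.448, 18.392, -4.016, 83.108, 1.295, 78.541, -3.26], TCP at [0.237, -0.605, 0.191] pointing down, gripper open.
Joint ranges: [-163.93, 163.93], [-17.29, 119.83], [-79.2, 71.16], [3.27, 140.29], [-89.18, 269.18], [5.43, 117.66], [-154.24, 154.24]. Speed limits (degrees/s): [147.25, 147.25, 180, 180, 180, 180, 180].

INTERFACE

Orientations are given as [roll, pitch, yaw] about the fixed x, y, z axes, in that order (R = Rz(yaw) Ry(pitch) Rx(roll)).
In Python, from cell import get_obs, eyes, env gives the robot as it stands.
- The arm moves only by the tool servo_tool, never from a script. Its argument "series" is a list that holds one entry, the list of rows, each a list of 7 numbers: the shift along the tool's x, y, z in units of 300 mm (1.0 is 300 mm), then the turn, a rotation vector about the tool's x, y, z in units of pi rad (1.0 is pi rad), then the opening, from 0 (shut) to 1 (fully open). In form: [[[tx, ty, tz, wx, wy, wz, gripper], ...]]. A call has 1 to 12 rows; each row is the pose to reach, as a shift and turn from the pose commanded when the call began, along the tool's axes at that moment, turning the shorter way round; what a row does not reach only later rows make up. A row lasts 1/12 s, in which the tool goes at most 41.7 mm and 7.16 degrees, less where a joint would pass 70% of its speed; a pose out of reach is approached as far as the arm can. A call with a number of a shift or a turn outside -1 to 1 is refused whole. A call with a gripper value outside its range is refused whole. The fingers move at their own pace and stop on an object; "grip_force" is the grip in N (left out, the last holds). Time passes only in rows, so rows that repeat a pose let the fingers close. It gives the time, the measured TCP pose, the force, the opening and the grip force at its end, in the units of the state.
- get_obs(): the state, without advancing time (a new reading comes with each control period).
- eyes.read_camera(name): name is "scene" or "top" or "wrist"; returns a dict with "frame" (480x640x3 uint8, red, green, blue), "depth" (480x640 float32, m along the optical axis (not along the pixel's ray), 0 where there is no reading), "fx", "fy", "cx", "cy" (pixels), "distortion" ([k1, k2, p1, p2, k3] as OpenCV has them; the pictures are not rectified), "origin" and "rotation" of the camera in the world; the wrist camera has in their place "mount" (4x4, takes a point from camera to tool coordinates, whose origin is the TCP and whose axes are the flange's). Camera axes: x right, y down, z forward; pixel columns grow to the right and rows downward; lengths in m; the calibration is good to about 2 mm. A picture is of the moment at which its call begins: read the wrist's pose just before it.
- env.sign_off(): hands the job in; it is judged then, once.
The state is a dict: "time_s": time; "qpos": joint angles; "joint_velocities": joint speeds; "effort": joint torques, N m; "tool_pos": TCP position; "tool_rot": TCP orientation; "force": force on the tool from outside, world axes, zero at the start; "wrist_torque": the same for the moment, N m; "grip_width": finger opening in m; "grasp_force": force on a finger pad.
Only numpy, scipy, OpenCV 4.12 (cv2) and the standard library are available. Lean on these libraries where they do the work, as an engineer would, in place of code of your own. Each camera call takes 0.05 s, during which the arm holds its last target. There are 200 camera calls.

## Working session

There is one attempt and no reset: what is moved stays moved. The work goes in short steps, Python scripts to look and compute and a tool call to move; the robot and the scene stay as the last step left them, time stands still between calls to the robot, and variables do not carry over. Pictures are saved under pics/ and viewed, at most 10 in all, crops included, and the job is handed in when it is done.

Besides the shell and the picture viewer there is one more tool, called after "Emit:" as name(argument=value, ...) on one line, values as JSON. servo_tool: Moves the arm, as the interface text tells. Shifts and turns lie within -1 to 1; 1 stands for 300 mm of shift or pi rad of turn. Its arguments: {"type":"object","properties":{"series":{"type":"array"},"grip_force":{"type":"number"}},"required":["series"]}

```bash
ls; mkdir -p pics; cat > h.py <<'E'
import numpy as np,cv2
from scipy.spatial.transform import Rotation as R
from cell import get_obs,eyes,env
def cam(n):
    o=get_obs(); c=eyes.read_camera(n)
    if 'mount' in c:
        T=np.eye(4);T[:3,:3]=R.from_euler('xyz',o['tool_rot'],degrees=True).as_matrix();T[:3,3]=o['tool_pos']
        M=T@np.array(c['mount']);c['origin']=M[:3,3];c['rotation']=M[:3,:3]
    return {k:(np.array(v) if k!='mount' else v) for k,v in c.items()}
def K(c):return np.array([[c['fx'],0,c['cx']],[0,c['fy'],c['cy']],[0,0,1.]],float)
def cloud(c):
    u,v=np.meshgrid(np.arange(640),np.arange(480))
    p=cv2.undistortPoints(np.stack([u,v],-1).reshape(-1,1,2).astype(np.float64),K(c),c['distortion'].astype(float)).reshape(480,640,2)
    d=c['depth'][...,None]
    return np.concatenate([p*d,d],-1)@c['rotation'].T+c['origin']
def ray(c,u,v,z):
    p=cv2.undistortPoints(np.array([[[u,v]]],float),K(c),c['distortion'].astype(float)).ravel()
    r=c['rotation']@np.array([p[0],p[1],1]);o=c['origin'];return o+r*(z-o[2])/r[2]
def save(c,f,crop=None,s=1):
    im=c['frame'][...,::-1]
    if crop: x0,y0,x1,y1=crop; im=im[y0:y1,x0:x1]
    cv2.imwrite('pics/'+f,cv2.resize(im,None,fx=s,fy=s,interpolation=cv2.INTER_CUBIC))
E
python3 - <<'E'
from h import *
o=get_obs();print(o)
import pickle
d={}
for n in ['top','scene']:
    c=cam(n);save(c,n+'0.png');d[n]=c;print(n,c['origin'],c['rotation'].round(2).tolist(),c['fx'])
pickle.dump(d,open('d0.pkl','wb'))
E
```

```text
pics
{'time_s': 0.0, 'qpos': array([69.44945908, 18.44104486, -4.01613679, 83.17598959,  1.29523239,
       78.54071907, -3.26096493]), 'joint_velocities': array([-0.02898286, -0.03518111,  0.01136093,  0.07820291,  0.04161681,
        0.01388703, -0.00444082]), 'effort': array([-2.42066799e-04, -4.91288888e+01, -4.04183641e-01, -3.12529814e+01,
       -6.39472157e-02,  4.35701001e-02,  1.78564374e-04]), 'tool_pos': array([ 0.23645686, -0.60479399,  0.19032963]), 'tool_rot': array([-1.79887508e+02,  5.82600740e-03,  2.13599764e+01]), 'force': array([-0.02437986,  0.83835711,  0.01454859]), 'wrist_torque': array([-0.01059999, -0.00270063,  0.01645962]), 'grasp_force': 0.0, 'grip_width': 0.08704006620623747}
top [0.27048655 0.03267144 1.27798417] [-168.01, 0.28, -97.7] 503.68303154199083
scene [ 1.21421611 -0.104734    1.03905127] [-144.37, -0.93, 81.07] 521.2341120746462
```

View pics/top0.png

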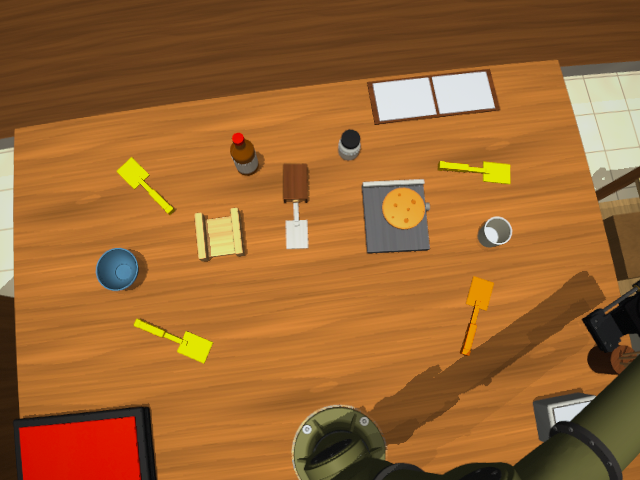

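View pics/scene0.png

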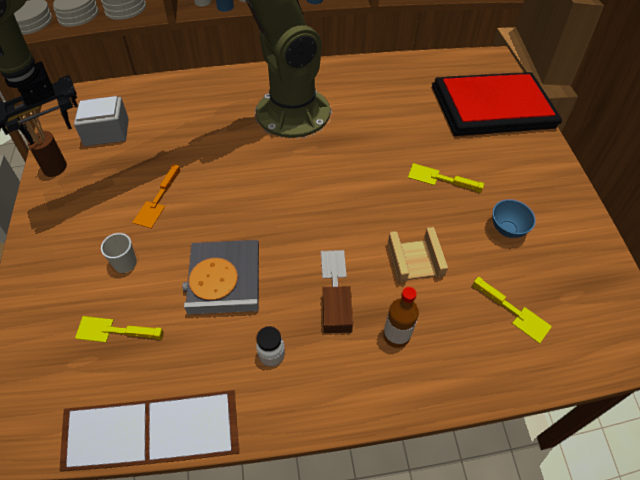

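The top view shows these things that could be taken for the turner:
- steel turner in the box, blade at (297,235) and neck at (296,211)
- yellow ones at (145,185), (175,340) and (475,170)
- orange one at (475,315)

I choose the steel one, with its handle in the box at (295,183). The cracker is at (404,208), the stand at (220,235), the bottle at (246,160), the jar at (349,145), the cup at (497,232) and the bowl at (118,270).

```bash
sed -i "s/    return {k:(np/    if np.size(c['rotation'])==3: c['rotation']=R.from_euler('xyz',c['rotation'],degrees=True).as_matrix()\n    return {k:(np/" h.py
python3 - <<'E'
from h import *
import pickle
d=pickle.load(open('d0.pkl','rb'))
for n in d:
    c=d[n]; c['rotation']=R.from_euler('xyz',c['rotation'],degrees=True).as_matrix()
pickle.dump(d,open('d0.pkl','wb'))
c=d['top'];P=cloud(c)
save(c,'topcrop.png',(190,130,440,270),3.2)
s=d['scene'];Q=cloud(s)
print('table z',[P[y,x,2].round(4) for x,y in [(330,300),(250,280),(460,220)]],[Q[y,x,2].round(4) for x,y in [(330,200),(360,380)]])
def seg(name,box,z0,z1):
    x0,y0,x1,y1=box
    A=P[y0:y1,x0:x1].reshape(-1,3);A=A[(A[:,2]>z0)&(A[:,2]<z1)]
    r=cv2.minAreaRect((A[:,:2]*1000).astype(np.float32));print(name,len(A),A.mean(0).round(4),np.array(r[0]).round(1),np.array(r[1]).round(1),round(r[2],1))
seg('box',(270,150,320,206),.034,.046)
seg('deck',(355,175,435,260),.024,.036)
seg('cracker',(375,182,432,235),.039,.05)
seg('stand',(185,195,255,268),.043,.058)
seg('blade',(280,215,315,255),.0005,.01)
for n,b in dict(bottle=(225,125,268,180),jar=(330,120,368,165),cup=(470,210,520,255),bowl=(90,240,145,300)).items(): seg(n,b,.03,.3)
E
```

```text
table z [np.float64(0.0032), np.float64(0.0014), np.float64(-0.0007)] [np.float64(-0.0019), np.float64(-0.0023)]
box 815 [0.6837 0.0159 0.0399] [684.6  15.5] [59.7 95.2] 82.7
deck 2712 [ 0.543  -0.2131  0.0299] [ 555.7 -231. ] [173.5 173.5] 85.0
cracker 1350 [ 0.583  -0.2464  0.0427] [ 584.2 -241.8] [128.2 122.7] 82.6
stand 758 [0.5723 0.2264 0.0494] [573.9 226.5] [114.1 121.7] 90.0
blade 737 [0.5524 0.0294 0.0029] [552.   30.2] [ 89.  104.9] 82.3
bottle 779 [0.7447 0.1349 0.1201] [753.3 136.2] [52.1 61.6] 16.5
jar 482 [ 0.7543 -0.132   0.0762] [ 759.9 -132.8] [51.9 52.4] 19.3
cup 508 [ 0.4817 -0.4698  0.0588] [ 479.4 -466.2] [70.3 71.9] 34.8
bowl 582 [0.5213 0.5033 0.0463] [514.4 489.3] [107.4 107.6] 86.3
```

View pics/topcrop.png

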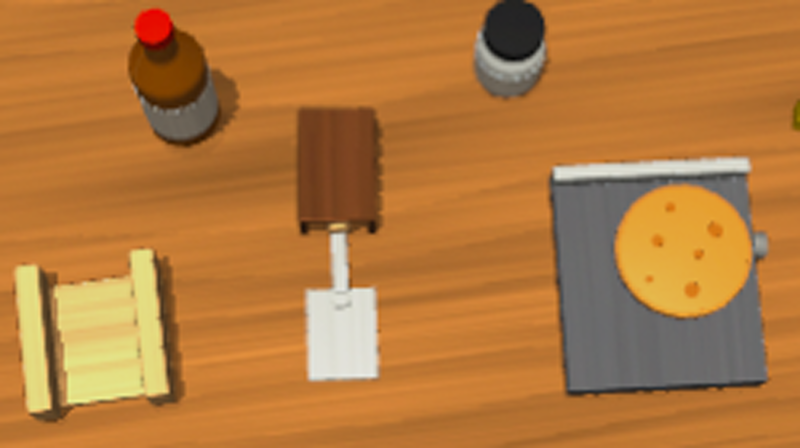

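The crop shows the steel turner clearly: neck from (339,235) to (343,300), blade corners at (308,288), (376,290), (378,381) and (308,380). The stand's rails, the deck and the cracker at (684,250) are also clear.

```bash
python3 - <<'E'
from h import *
import pickle
d=pickle.load(open('d0.pkl','rb'));c=d['top']
def w(n,z,*pts):
    A=np.array([ray(c,(x+.5)/3.2+190-.5,(y+.5)/3.2+130-.5,z)[:2] for x,y in pts])
    print(n,(A*1000).round(1).tolist());return A
def ang(a,b):v=b-a;return np.degrees(np.arctan2(v[1],v[0])).round(1)
S=w('stand railL far-o,far-i,near-o,near-i',.05,(16,267),(38,264),(29,413),(51,410))
S2=w('railR',.05,(131,252),(153,249),(147,398),(168,394))
print('center',np.vstack([S,S2]).mean(0),'ang',ang(S[2],S[0]),ang(S2[2:].mean(0),S2[:2].mean(0)))
B=w('blade farL farR nearR nearL',.002,(308,288),(376,290),(378,381),(308,380))
print('blade c',B.mean(0),ang(B[2:].mean(0),B[:2].mean(0)))
N=w('neck',.011,(339,238),(343,296));print(ang(N[1],N[0]))
X=w('box',.04,(298,108),(375,109),(378,229),(299,227));print(X.mean(0),ang(X[2:].mean(0),X[:2].mean(0)))
G=w('deck near',.03,(568,392),(765,381));print(ang(G[1],G[0]))
L=w('ledge top far',.045,(553,168),(748,158));print(ang(L[1],L[0]))
L=w('ledge top near',.045,(555,181),(748,171))
C=w('crk',.037,(684,250),(615,248),(753,252),(686,183),(682,318))
E
```

```text
stand railL far-o,far-i,near-o,near-i [[631.5, 280.3], [631.5, 262.6], [513.2, 280.3], [513.2, 263.0]]
railR [[631.1, 188.0], [631.1, 170.4], [512.6, 187.6], [513.6, 171.0]]
center [0.57223875 0.22540619] ang -0.0 -0.0
blade farL farR nearR nearL [[595.1, 53.5], [585.9, -1.3], [510.9, 7.2], [519.3, 63.0]]
blade c [0.55277437 0.03059853] -6.8
neck [[631.1, 23.0], [582.3, 26.1]]
-3.6
box [[736.2, 42.2], [726.8, -19.7], [626.0, -8.6], [636.2, 53.7]]
[0.68130607 0.01690861] -6.4
deck near [[476.6, -139.3], [464.0, -296.0]]
85.4
ledge top far [[656.1, -154.4], [643.8, -312.4]]
85.5
ledge top near [[645.1, -154.2], [632.9, -310.3]]
crk [[576.8, -248.9], [585.8, -194.2], [567.8, -303.9], [631.8, -260.5], [522.0, -237.6]]
```

```bash
cat > g.py <<'E'
import sys
from h import *
# target: x y z(mm) roll pitch yaw, relative to measured pose -> row
def go(x,y,z,yaw,tilt=0):
    o=get_obs();R0=R.from_euler('xyz',o['tool_rot'],degrees=True)
    R1=R.from_euler('xyz',[180,0,yaw],degrees=True)*R.from_euler('y',tilt,degrees=True)
    t=R0.inv().apply(np.array([x,y,z])/1000-o['tool_pos'])/.3
    w=(R0.inv()*R1).as_rotvec()/np.pi
    print('row',t.round(4).tolist(),w.round(4).tolist(),'| now',(o['tool_pos']*1000).round(1),o['tool_rot'].round(1),'F',o['force'].round(1),'w',round(o['grip_width'],4),'gf',round(o['grasp_force'],1),'t',round(o['time_s'],2),'q7',o['qpos'][6].round())
if __name__=='__main__': go(*map(float,sys.argv[1:]))
E
python3 g.py 420 -290 190 97; python3 g.py 610 24 120 173
```

```text
row [0.9519, -0.7546, 0.0028] [-0.0005, -0.0003, -0.4202] | now [ 236.5 -604.9  190.5] [-179.9    0.    21.4] F [0.7 0.8 0.2] w 0.0871 gf 0.0 t 0.1 q7 -3.0
row [1.923, -1.4982, 0.2373] [-0.0002, -0.0007, -0.8424] | now [ 236.5 -604.9  190.5] [-179.9    0.    21.4] F [0.7 0.8 0.2] w 0.0871 gf 0.0 t 0.1 q7 -3.0
```

Emit:
servo_tool(series=[[[0.952, -0.755, 0, 0, 0, -0.42, 1], [0.952, -0.755, 0, 0, 0, -0.42, 1], [0.952, -0.755, 0, 0, 0, -0.42, 1], [0.952, -0.755, 0, 0, 0, -0.42, 1], [0.952, -0.755, 0, 0, 0, -0.42, 1], [0.952, -0.755, 0, 0, 0, -0.42, 1], [0.952, -0.755, 0, 0, 0, -0.42, 1], [0.952, -0.755, 0, 0, 0, -0.42, 1], [0.952, -0.755, 0, 0, 0, -0.42, 1], [0.952, -0.755, 0, 0, 0, -0.42, 1], [0.952, -0.755, 0, 0, 0, -0.42, 1], [0.952, -0.755, 0, 0, 0, -0.42, 1]]])

```text
time_s: 1.1
tool_pos: [0.4203, -0.2896, 0.1912]
tool_rot: [-180.0, -0.0, 97.2]
force: [0.9, -0.2, 0.4]
grip_width: 0.087
grasp_force: 0.0
```

```bash
python3 g.py 560 35 190 173.2
```

```text
row [1.0156, 0.5969, 0.0035] [-0.0002, -0.0002, -0.4225] | now [ 420.3 -289.6  191.2] [-180.    -0.    97.2] F [ 0.9 -0.2  0.4] w 0.087 gf 0.0 t 1.1 q7 38.0
```

Emit:
servo_tool(series=[[[1, 0.59, 0, 0, 0, -0.4225, 1], [1, 0.59, 0, 0, 0, -0.4225, 1], [1, 0.59, 0, 0, 0, -0.4225, 1], [1, 0.59, 0, 0, 0, -0.4225, 1], [1, 0.59, 0, 0, 0, -0.4225, 1], [1, 0.59, 0, 0, 0, -0.4225, 1], [1, 0.59, 0, 0, 0, -0.4225, 1], [1, 0.59, 0, 0, 0, -0.4225, 1], [1, 0.59, 0, 0, 0, -0.4225, 1], [1, 0.59, 0, 0, 0, -0.4225, 1], [1, 0.59, 0, 0, 0, -0.4225, 1], [1, 0.59, 0, 0, 0, -0.4225, 1]]])

```text
time_s: 2.1
tool_pos: [0.5594, 0.0288, 0.1908]
tool_rot: [180.0, -0.1, 173.0]
force: [0.1, -0.1, -0.3]
grip_width: 0.0868
grasp_force: 0.0
```

```bash
python3 - <<'E'
from h import *
import pickle
c=cam('wrist');pickle.dump(c,open('w1.pkl','wb'));save(c,'w1.png',None,1.25)
print(c['origin'],c['rotation'].round(2).tolist())
E
python3 g.py 611 24 60 173.2
```

```text
[0.47864081 0.0393684  0.38437673] [[0.12, 0.95, 0.3], [0.99, -0.12, -0.04], [-0.0, 0.3, -0.95]]
row [-0.1729, 0.0073, 0.4362] [0.0, -0.0003, -0.0024] | now [559.4  28.3 190.9] [ 1.800e+02 -1.000e-01  1.728e+02] F [ 0.   0.5 -1. ] w 0.0869 gf 0.0 t 2.15 q7 71.0
```

View pics/w1.png

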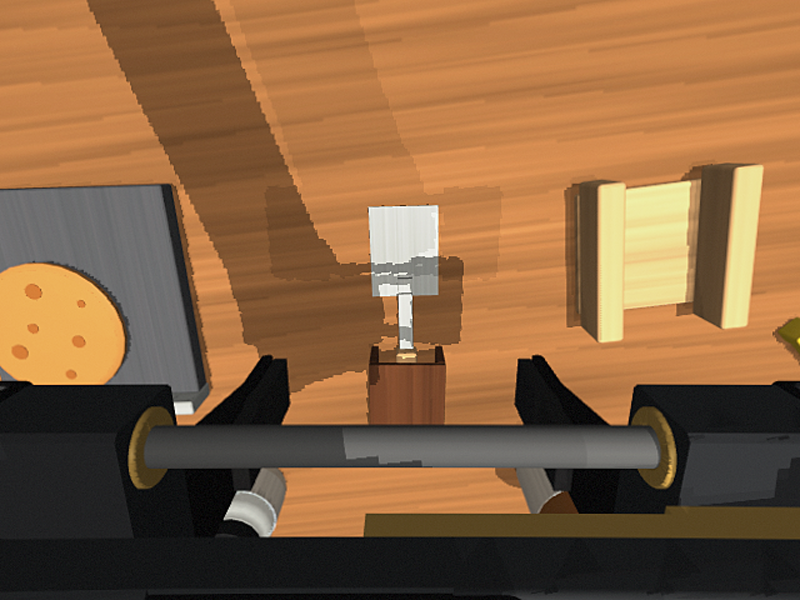

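The wrist picture shows the blade corners at (369,207), (437,206), (439,295) and (371,296), the neck from (405,296) to (406,348), and the box's top mouth edge at y≈362.

```bash
python3 - <<'E'
from h import *
import pickle
c=pickle.load(open('w1.pkl','rb'))
for n,z,u,v in [('tipL',.002,369,207),('tipR',.002,437,206),('bR',.002,439,295),('bL',.002,371,296),('n1',.011,405,300),('n2',.011,405.5,346),('mL',.04,371,362),('mR',.04,446,362),('deckc',.03,171,185),('standnear',.05,616,183),('s2',.05,597,182),('s3',.05,729,165),('s4',.05,762,165),('sf1',.05,597,341),('sf2',.05,623,340),('sf3',.05,722,327),('sf4',.05,748,326),('crkR',.037,127,340)]:
    print(n,(ray(c,(u+.5)/1.25-.5,(v+.5)/1.25-.5,z)*1000).round(1))
E
```

```text
tipL [514.5   8.3   2. ]
tipR [520.4  62.5   2. ]
bR [594.6  56.7   2. ]
bL [588.4  -0.8   2. ]
n1 [592.8  27.8  11. ]
n2 [633.8  23.2  11. ]
mL [632.1  -4.6  40. ]
mR [639.5  55.   40. ]
deckc [ 478.7 -130.7   30. ]
standnear [515.  183.4  50. ]
s2 [512.6 170.5  50. ]
s3 [512.7 258.7  50. ]
s4 [515.5 280.5  50. ]
sf1 [631.4 170.6  50. ]
sf2 [632.9 190.2  50. ]
sf3 [631.2 263.4  50. ]
sf4 [632.8 282.4  50. ]
crkR [ 590.7 -193.7   37. ]
```

Emit:
servo_tool(series=[[[-0.1715, 0.014, 0.1, 0, 0, -0.004, 1], [-0.1715, 0.014, 0.2, 0, 0, -0.004, 1], [-0.1715, 0.014, 0.3, 0, 0, -0.004, 1], [-0.1715, 0.014, 0.4, 0, 0, -0.004, 1], [-0.1715, 0.014, 0.48, 0, 0, -0.004, 1], [-0.1715, 0.014, 0.54, 0, 0, -0.004, 1], [-0.1715, 0.014, 0.58, 0, 0, -0.004, 1], [-0.1715, 0.014, 0.61, 0, 0, -0.004, 1], [-0.1715, 0.014, 0.624, 0, 0, -0.004, 1], [-0.1715, 0.014, 0.627, 0, 0, -0.004, 1], [-0.1715, 0.014, 0.627, 0, 0, -0.004, 1]]])

```text
time_s: 3.07
tool_pos: [0.6118, 0.0266, 0.0041]
tool_rot: [-180.0, 0.1, 173.7]
force: [-1.0, 0.7, 0.6]
grip_width: 0.087
grasp_force: 0.0
```

Emit:
servo_tool(series=[[[0, 0, 0, 0, 0, 0, 0.4], [0, 0, 0, 0, 0, 0, 0], [0, 0, 0, 0, 0, 0, 0], [0, 0, 0, 0, 0, 0, 0], [0, 0, 0, 0, 0, 0, 0], [0, 0, 0, 0, 0, 0, 0], [0, 0, 0, 0, 0, 0, 0], [0, 0, 0, 0, 0, 0, 0], [0, 0, 0, 0, 0, 0, 0], [0, 0, 0, 0, 0, 0, 0], [0, 0, 0, 0, 0, 0, 0], [0, 0, 0, 0, 0, 0, 0]]], grip_force=40)

```text
time_s: 4.07
tool_pos: [0.6111, 0.0267, 0.0033]
tool_rot: [-180.0, -0.0, 173.7]
force: [0.2, -0.5, 0.5]
grip_width: 0.0149
grasp_force: 0.0
```

```bash
python3 g.py 511 36.5 3 173.5
```

```text
row [0.3352, -0.004, 0.001] [-0.0, -0.0, 0.0013] | now [611.1  26.7   3.3] [-180.    -0.   173.7] F [ 0.2 -0.5  0.5] w 0.0149 gf 0.0 t 4.07 q7 64.0
```

Emit:
servo_tool(series=[[[0, 0, 0, 0, 0, 0, 0], [0, 0, 0, 0, 0, 0, 0], [0, 0, 0, 0, 0, 0, 0], [0, 0, 0, 0, 0, 0, 0], [0.01, 0, -0.003, 0, 0, 0, 0], [0.05, 0, -0.004, 0, 0, 0, 0], [0.1, 0, -0.004, 0, 0, 0, 0], [0.16, 0, -0.004, 0, 0, 0, 0], [0.22, 0, -0.004, 0, 0, 0, 0], [0.28, 0, -0.004, 0, 0, 0, 0], [0.34, 0, -0.004, 0, 0, 0, 0], [0.367, 0, -0.004, 0, 0, 0, 0]]])

```text
time_s: 5.07
tool_pos: [0.4991, 0.0389, 0.0042]
tool_rot: [-179.9, -0.1, 173.8]
force: [0.1, -0.2, -0.3]
grip_width: 0.0004
grasp_force: 0.0
```

```bash
python3 g.py 520 30 60 0; python3 - <<'E'
from h import *
c=cam('top');save(c,'top2.png',(240,160,360,300),4)
E
```

```text
row [-0.0722, -0.0223, -0.186] [-0.0009, 0.0006, 0.9654] | now [499.1  38.9   4.2] [-1.799e+02 -1.000e-01  1.738e+02] F [ 0.1 -0.2 -0.3] w 0.0004 gf 0.0 t 5.07 q7 65.0
```

View pics/top2.png

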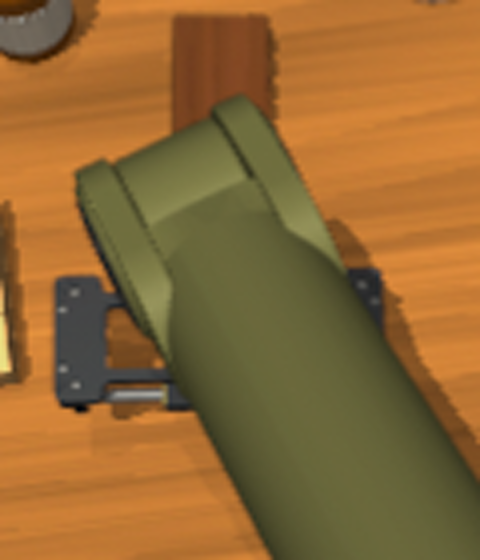

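The top view is blocked by the arm, and the width of 0.4 mm says the neck was missed. I'll look with the wrist camera.

```bash
python3 - <<'E'
from h import *
import pickle
c=cam('wrist');pickle.dump(c,open('w2.pkl','wb'));save(c,'w2.png',None,1.25)
E
```

```text
(no output)
```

View pics/w2.png

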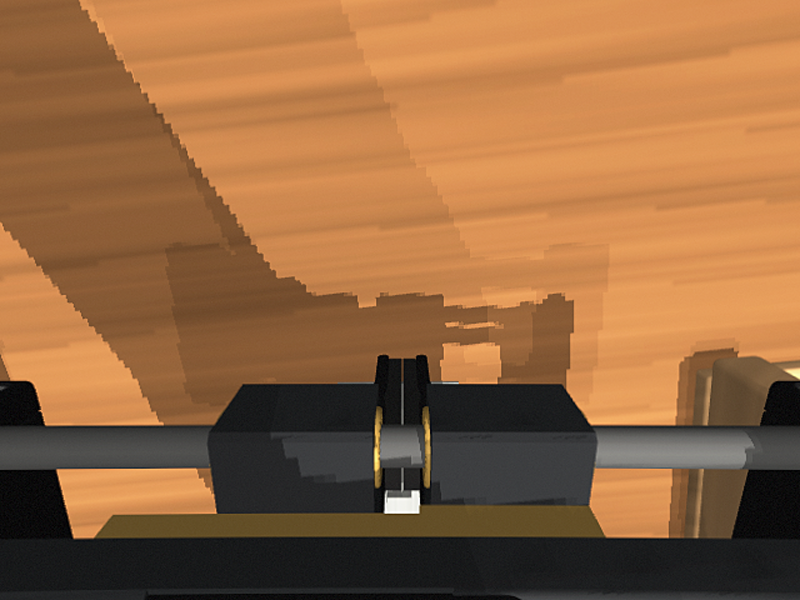

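The fingers are shut and empty in front of the blade. I'll rise, reopen and measure where the turner is now.

Emit:
servo_tool(series=[[[0, 0, -0.1, 0, 0, 0, 0.3], [0, 0, -0.2, 0, 0, 0, 1], [0, 0, -0.3, 0, 0, 0, 1], [0, 0, -0.4, 0, 0, 0, 1], [-0.1, 0, -0.5, 0, 0, 0, 1], [-0.2, 0, -0.62, 0, 0, 0, 1], [-0.2, 0, -0.62, 0, 0, 0, 1], [-0.2, 0, -0.62, 0, 0, 0, 1]]])

```text
time_s: 5.83
tool_pos: [0.5652, 0.0319, 0.1931]
tool_rot: [179.9, 0.3, 173.6]
force: [-0.2, -1.2, 0.2]
grip_width: 0.0459
grasp_force: 0.0
```

```bash
cat > blade.py <<'E'
from h import *
import pickle
def blade(c,roi):
    f=c['frame'].astype(int);m=((f.min(-1)>75)&(f.max(-1)-f.min(-1)<30)).astype(np.uint8)
    x0,y0,x1,y1=roi;k=np.zeros_like(m);k[y0:y1,x0:x1]=m[y0:y1,x0:x1]
    n,l,s,ce=cv2.connectedComponentsWithStats(k)
    i=1+np.argmax(s[1:,4]);v,u=np.nonzero(l==i)
    W=np.array([ray(c,a,b,.002)[:2] for a,b in zip(u,v)])*1000
    r=cv2.minAreaRect(W.astype(np.float32));print(len(u),(u.min(),v.min(),u.max(),v.max()),np.array(r[0]).round(1),np.array(r[1]).round(1),round(r[2],1))
if __name__=='__main__':
    blade(pickle.load(open('w1.pkl','rb')),(250,120,400,290))
    c=cam('wrist');pickle.dump(c,open('w3.pkl','wb'));save(c,'w3.png',None,1.25)
    blade(c,(250,120,400,290))
E
python3 blade.py; python3 g.py 611 26 60 173.5
```

```text
4325 (np.int64(295), np.int64(164), np.int64(350), np.int64(278)) [578.   29.2] [ 55.8 123.2] 84.3
4358 (np.int64(291), np.int64(157), np.int64(346), np.int64(271)) [577.3  29.4] [ 55.7 123.2] 84.3
row [-0.1621, -0.0038, 0.4365] [0.0005, 0.0003, 0.0011] | now [562.6  32.3 190.9] [1.799e+02 1.000e-01 1.737e+02] F [-0.5  0.4 -0.9] w 0.0496 gf 0.0 t 5.88 q7 71.0
```

View pics/w3.png

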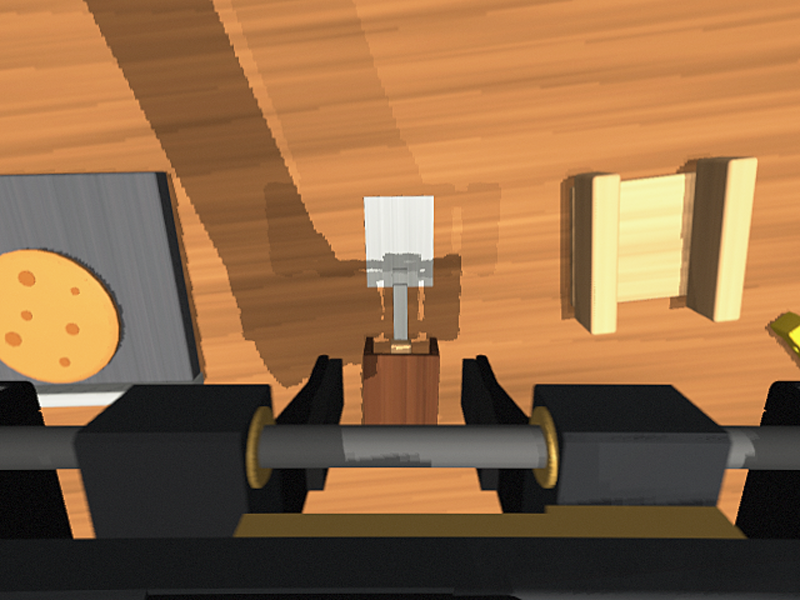

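The turner hasn't moved; the neck is still at (400,310). I'll go again, deeper and with more grip, and check the grip before pulling.

Emit:
servo_tool(series=[[[-0.162, -0.004, 0.1, 0, 0, 0.001, 0.5], [-0.162, -0.004, 0.2, 0, 0, 0.001, 0.5], [-0.162, -0.004, 0.3, 0, 0, 0.001, 0.5], [-0.162, -0.004, 0.4, 0, 0, 0.001, 0.5], [-0.162, -0.004, 0.48, 0, 0, 0.001, 0.5], [-0.162, -0.004, 0.54, 0, 0, 0.001, 0.4], [-0.162, -0.004, 0.58, 0, 0, 0.001, 0.4], [-0.162, -0.004, 0.61, 0, 0, 0.001, 0.4], [-0.162, -0.004, 0.625, 0, 0, 0.001, 0.3], [-0.162, -0.004, 0.63, 0, 0, 0.001, 0.3], [-0.162, -0.004, 0.632, 0, 0, 0.001, 0.2], [-0.162, -0.004, 0.632, 0, 0, 0.001, 0]]], grip_force=60)

```text
time_s: 6.88
tool_pos: [0.6102, 0.0258, 0.0019]
tool_rot: [180.0, 0.1, 173.5]
force: [0.3, -0.0, 0.9]
grip_width: 0.0193
grasp_force: 0.0
```

Emit:
servo_tool(series=[[[0, 0, 0, 0, 0, 0, 0], [0, 0, 0, 0, 0, 0, 0], [0, 0, 0, 0, 0, 0, 0], [0, 0, 0, 0, 0, 0, 0], [0, 0, 0, 0, 0, 0, 0], [0, 0, 0, 0, 0, 0, 0], [0, 0, 0, 0, 0, 0, 0], [0, 0, 0, 0, 0, 0, 0]]])

```text
time_s: 7.55
tool_pos: [0.6095, 0.0257, 0.0009]
tool_rot: [-180.0, -0.0, 173.6]
force: [-0.0, 0.4, 0.0]
grip_width: 0.0008
grasp_force: 0.0
```

```bash
python3 g.py 511 36.5 3 173.5
```

```text
row [0.3303, -0.0011, -0.0069] [-0.0, -0.0, 0.0003] | now [609.5  25.7   0.9] [-180.    -0.   173.6] F [-0.   0.4  0. ] w 0.0008 gf 0.0 t 7.55 q7 63.0
```

```bash
python3 - <<'E'
from h import *
import pickle
def proj(c,p):
    Rc=c['rotation'].T;r,_=cv2.projectPoints(np.array([p],float),cv2.Rodrigues(Rc)[0],-Rc@c['origin'],K(c),c['distortion'].astype(float));return r.ravel().round(1)
c=cam('wrist');s=cam('scene');pickle.dump((c,s),open('w4.pkl','wb'))
o=get_obs();print(o['tool_pos'],'TCP px wrist',proj(c,o['tool_pos']),'scene',proj(s,o['tool_pos']))
print('mount',np.array(c['mount']).round(3).tolist())
a=cv2.resize(c['frame'][230:440,220:420,::-1],(400,420));b=cv2.resize(s['frame'][200:340,270:403,::-1],(400,420),interpolation=cv2.INTER_CUBIC)
cv2.imwrite('pics/m4.png',np.hstack([a,b]))
E
```

```text
[0.60946625 0.0256814  0.00088517] TCP px wrist [320.3 277.6] scene [334.2 284.7]
mount [[-0.001, -0.954, -0.299, 0.082], [1.0, -0.001, -0.001, 0.001], [0.0, -0.299, 0.954, -0.193], [0.0, 0.0, 0.0, 1.0]]
```

View pics/m4.png

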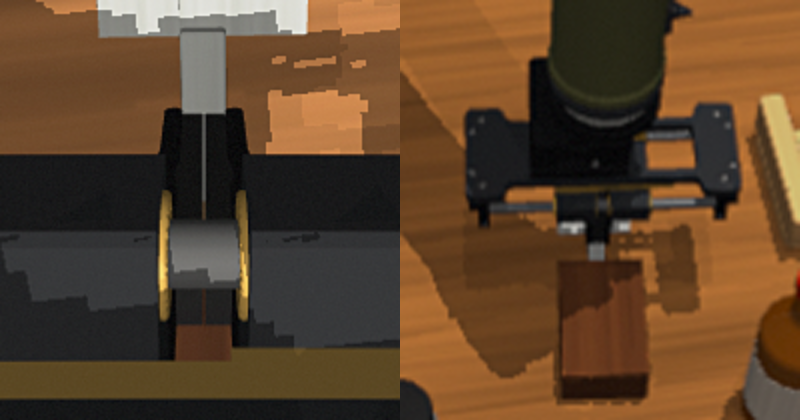

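The left half shows the neck running under the shut fingers, whose ends are at about (205,108), so the fingers are closing above the neck. I'll check the heights with the depth image.

```bash
python3 - <<'E'
from h import *
import pickle
c,s=pickle.load(open('w4.pkl','rb'));P=cloud(c)*1000
for x,y in [(205,80),(205,100),(180,112),(180,120),(180,135),(180,150),(230,115),(230,130),(205,120),(205,140),(205,150),(205,10),(100,100),(330,130),(280,80)]:
    u,v=220+x//2,230+y//2
    print((x,y),(u,v),P[v,u].round(1),round(float(c['depth'][v,u]),4))
Q=cloud(s)*1000
print('scene: neck etc')
for v in range(270,296,2): print(v,[tuple(Q[v,u].round(0)) for u in (331,334,337)])
E
```

```text
(205, 80) (322, 270) [601.1  27.6  10.9] 0.1969
(205, 100) (322, 280) [606.4  27.   11.7] 0.1977
(180, 112) (310, 286) [598.6  22.2  35.5] 0.1729
(180, 120) (310, 290) [598.6  22.4  39.8] 0.1688
(180, 135) (310, 297) [598.4  22.6  47.4] 0.1615
(180, 150) (310, 305) [600.6  22.5  50.6] 0.159
(230, 115) (335, 287) [600.   33.7  36.4] 0.172
(230, 130) (335, 295) [600.5  33.3  43.6] 0.1653
(205, 120) (322, 290) [601.1  27.5  35.8] 0.1732
(205, 140) (322, 300) [603.7  27.2  40.8] 0.1692
(205, 150) (322, 305) [605.3  27.   42.4] 0.1682
(205, 10) (322, 235) [583.3  29.6   6.5] 0.1958
(100, 100) (270, 280) [607.6  -2.3   1.1] 0.2092
(330, 130) (385, 295) [6.244e+02 6.080e+01 4.000e-01] 0.2128
(280, 80) (360, 270) [607.2  48.    1.4] 0.2071
scene: neck etc
270 [(np.float64(646.0), np.float64(9.0), np.float64(125.0)), (np.float64(647.0), np.float64(15.0), np.float64(126.0)), (np.float64(643.0), np.float64(23.0), np.float64(117.0))]
272 [(np.float64(644.0), np.float64(10.0), np.float64(115.0)), (np.float64(647.0), np.float64(16.0), np.float64(117.0)), (np.float64(619.0), np.float64(28.0), np.fl
[... 1244 characters left out ...]
 [(np.float64(639.0), np.float64(13.0), np.float64(39.0)), (np.float64(641.0), np.float64(19.0), np.float64(41.0)), (np.float64(642.0), np.float64(25.0), np.float64(41.0))]
290 [(np.float64(646.0), np.float64(11.0), np.float64(42.0)), (np.float64(647.0), np.float64(18.0), np.float64(43.0)), (np.float64(645.0), np.float64(25.0), np.float64(38.0))]
292 [(np.float64(649.0), np.float64(11.0), np.float64(39.0)), (np.float64(649.0), np.float64(18.0), np.float64(37.0)), (np.float64(652.0), np.float64(24.0), np.float64(41.0))]
294 [(np.float64(655.0), np.float64(10.0), np.float64(41.0)), (np.float64(654.0), np.float64(17.0), np.float64(36.0)), (np.float64(658.0), np.float64(23.0), np.float64(42.0))]
```

```bash
python3 - <<'E'
from h import *
import pickle
c,s=pickle.load(open('w4.pkl','rb'));P=cloud(c)*1000
for u in (306,311,316,330,336): print(u,[(v,P[v,u,0].round(),P[v,u,2].round(1)) for v in range(281,292)])
w=pickle.load(open('w3.pkl','rb'));P=cloud(w)*1000;o=[562.6,32.3,190.9]
for u in (258,262,266,384,376): print(u,[(v,P[v,u].round()[[0,2]].tolist()) for v in range(280,300,3)])
E
```

```text
306 [(281, np.float64(611.0), np.float64(0.0)), (282, np.float64(611.0), np.float64(0.1)), (283, np.float64(611.0), np.float64(1.5)), (284, np.float64(599.0), np.float64(32.6)), (285, np.float64(599.0), np.float64(33.8)), (286, np.float64(598.0), np.float64(35.7)), (287, np.float64(598.0), np.float64(36.6)), (288, np.float64(598.0), np.float64(37.5)), (289, np.float64(599.0), np.float64(38.0)), (290, np.float64(599.0), np.float64(38.9)), (291, np.float64(599.0), np.float64(39.4))]
311 [(281, np.float64(607.0), np.float64(11.0)), (282, np.float64(607.0), np.float64(10.7)), (283, np.float64(608.0), np.float64(11.0)), (284, np.float64(609.0), np.float64(9.7)), (285, np.float64(609.0), np.float64(11.0)), (286, np.float64(610.0), np.float64(10.3)), (287, np.float64(600.0), np.float64(33.2)), (288, np.float64(601.0), np.float64(33.4)), (289, np.float64(601.0), np.float64(34.4)), (290, np.float64(601.0), np.float64(35.5)), (291, np.float64(600.0), np.float64(37.7))]
316 [(281, np.float64(607.0), np.float64(10.2)), (282, np.float64(607.0), np.float64(11.8)), (283, np.float64(608.0), np.float
[... 1448 characters left out ...]
34.0]), (295, [552.0, 237.0]), (298, [553.0, 237.0])]
262 [(280, [643.0, -1.0]), (283, [646.0, 1.0]), (286, [552.0, 226.0]), (289, [553.0, 227.0]), (292, [554.0, 229.0]), (295, [554.0, 233.0]), (298, [554.0, 236.0])]
266 [(280, [644.0, -0.0]), (283, [646.0, 1.0]), (286, [650.0, 1.0]), (289, [553.0, 227.0]), (292, [554.0, 230.0]), (295, [553.0, 234.0]), (298, [554.0, 236.0])]
384 [(280, [658.0, 0.0]), (283, [662.0, -0.0]), (286, [558.0, 227.0]), (289, [558.0, 230.0]), (292, [558.0, 233.0]), (295, [559.0, 234.0]), (298, [560.0, 236.0])]
376 [(280, [657.0, 0.0]), (283, [661.0, 0.0]), (286, [664.0, 0.0]), (289, [559.0, 228.0]), (292, [559.0, 232.0]), (295, [558.0, 235.0]), (298, [559.0, 237.0])]
```

```bash
python3 - <<'E'
from h import *
import pickle
c,s=pickle.load(open('w4.pkl','rb'));P=cloud(c)*1000
print('wrist; z above reported TCP, x toward robot from TCP')
for u in (250,290,306,340,360,400): print(u,[(v,round(609.5-P[v,u,0]),round(P[v,u,2]-.9)) for v in (300,308,315,330,345,360,375,390,405,415)])
Q=cloud(s)*1000
for u in (300,310,320,334,345,355,370,385): print(u,[(v,Q[v,u].round().astype(int).tolist()) for v in (232,240,248,256,262,266,270)])
E
```

```text
wrist; z above reported TCP, x toward robot from TCP
250 [(300, -9, -1), (308, 38, 106), (315, 38, 110), (330, 38, 117), (345, 38, 124), (360, 35, 124), (375, 33, 126), (390, 28, 124), (405, 25, 126), (415, 23, 127)]
290 [(300, -11, 0), (308, 37, 106), (315, 38, 111), (330, 37, 118), (345, 37, 123), (360, 34, 125), (375, 30, 125), (390, 27, 125), (405, 22, 124), (415, 24, 130)]
306 [(300, 11, 49), (308, 11, 56), (315, 11, 62), (330, 11, 73), (345, 32, 116), (360, 30, 119), (375, 5, 91), (390, 0, 92), (405, -4, 94), (415, 23, 128)]
340 [(300, 9, 49), (308, 9, 55), (315, 9, 61), (330, 34, 115), (345, 33, 120), (360, 31, 122), (375, 27, 122), (390, 12, 108), (405, 22, 125), (415, 23, 129)]
360 [(300, -16, -1), (308, 35, 107), (315, 35, 110), (330, 35, 117), (345, 35, 123), (360, 33, 125), (375, 28, 124), (390, 24, 124), (405, 21, 125), (415, 22, 129)]
400 [(300, -18, 1), (308, 34, 107), (315, 35, 111), (330, 34, 118), (345, 34, 123), (360, 32, 125), (375, 28, 125), (390, 23, 124), (405, 21, 125), (415, 21, 128)]
300 [(232, [446, -33, -1]), (240, [576, -46, 147]), (248, [596, -48, 146]),
[... 556 characters left out ...]
66, [637, 17, 125]), (270, [647, 15, 126])]
345 [(232, [646, 33, 253]), (240, [639, 36, 217]), (248, [647, 35, 201]), (256, [634, 40, 153]), (262, [635, 41, 132]), (266, [642, 39, 128]), (270, [650, 38, 124])]
355 [(232, [635, 55, 234]), (240, [592, 69, 145]), (248, [515, 93, 2]), (256, [536, 89, -2]), (262, [639, 61, 134]), (266, [642, 61, 123]), (270, [573, 82, -5])]
370 [(232, [473, 139, 1]), (240, [597, 100, 146]), (248, [616, 97, 144]), (256, [639, 91, 150]), (262, [649, 90, 143]), (266, [644, 93, 119]), (270, [580, 117, -2])]
385 [(232, [477, 176, -1]), (240, [501, 171, -1]), (248, [525, 165, 1]), (256, [547, 161, -2]), (262, [564, 157, -1]), (266, [577, 153, 2]), (270, [588, 151, 2])]
```

All depth readings agree: the real finger ends sit about 32 mm above the reported TCP, and the body sits about 106 mm above it instead of 70. I'll apply that offset, opening first and then going down to a reported z of about −30.

Emit:
servo_tool(series=[[[0, 0, 0, 0, 0, 0, 0.45], [0, 0, 0, 0, 0, 0, 0.45], [0, 0, 0, 0, 0, 0, 0.45], [0, 0, 0, 0, 0, 0, 0.45], [0, 0, 0, 0, 0, 0, 0.45], [0, 0, 0, 0, 0, 0, 0.45], [0, 0, 0.03, 0, 0, 0, 0.45], [0, 0, 0.06, 0, 0, 0, 0.45], [0, 0, 0.08, 0, 0, 0, 0.45], [0, 0, 0.092, 0, 0, 0, 0.45], [0, 0, 0.1, 0, 0, 0, 0.45], [0, 0, 0.1, 0, 0, 0, 0.45]]])

```text
time_s: 8.65
tool_pos: [0.609, 0.0257, -0.0299]
tool_rot: [-180.0, -0.1, 173.6]
force: [0.0, -0.0, 0.5]
grip_width: 0.0391
grasp_force: 0.0
```

```bash
python3 g.py 609.5 25.7 -30 173.5
```

```text
row [-0.0017, 0.0, 0.0003] [-0.0, -0.0004, 0.0003] | now [609.   25.7 -29.9] [-1.800e+02 -1.000e-01  1.736e+02] F [ 0.  -0.   0.5] w 0.0391 gf 0.0 t 8.65 q7 62.0
```

No contact, so I close.

Emit:
servo_tool(series=[[[0, 0, 0.001, 0, 0, 0, 0], [0, 0, 0.001, 0, 0, 0, 0], [0, 0, 0.001, 0, 0, 0, 0], [0, 0, 0.001, 0, 0, 0, 0], [0, 0, 0.001, 0, 0, 0, 0], [0, 0, 0.001, 0, 0, 0, 0], [0, 0, 0.001, 0, 0, 0, 0], [0, 0, 0.001, 0, 0, 0, 0]]])

```text
time_s: 9.32
tool_pos: [0.6097, 0.0256, -0.0292]
tool_rot: [-180.0, 0.0, 173.6]
force: [-0.3, -0.6, 2.4]
grip_width: 0.011
grasp_force: 60.0
```

Emit:
servo_tool(series=[[[0.01, 0, -0.002, 0, 0, 0, 0], [0.04, 0, -0.002, 0, 0, 0, 0], [0.08, 0, -0.002, 0, 0, 0, 0], [0.13, 0, -0.002, 0, 0, 0, 0], [0.18, 0, -0.002, 0, 0, 0, 0], [0.23, 0, -0.002, 0, 0, 0, 0], [0.28, 0, -0.002, 0, 0, 0, 0], [0.33, 0, -0.002, 0, 0, 0, 0], [0.367, 0, -0.002, 0, 0, 0, 0], [0.367, 0, -0.04, 0, 0, 0, 0], [0.367, 0, -0.08, 0, 0, 0, 0], [0.367, 0, -0.13, 0, 0, 0, 0]]])

```text
time_s: 10.32
tool_pos: [0.5003, 0.038, 0.0108]
tool_rot: [180.0, 0.0, 173.6]
force: [0.6, -0.9, -1.6]
grip_width: 0.0111
grasp_force: 60.0
```

Emit:
servo_tool(series=[[[0, 0, 0, 0, 0, 0.47, 0], [0, 0, 0, 0, 0, 0.47, 0], [0, 0, 0, 0, 0, 0.47, 0], [0, 0, 0, 0, 0, 0.47, 0], [0, 0, 0, 0, 0, 0.47, 0], [0, 0, 0, 0, 0, 0.47, 0], [0, 0, 0, 0, 0, 0.47, 0], [0, 0, 0, 0, 0, 0.47, 0], [0, 0, 0, 0, 0, 0.47, 0], [0, 0, 0, 0, 0, 0.47, 0], [0, 0, 0, 0, 0, 0.47, 0], [0, 0, 0, 0, 0, 0.47, 0]]])

```text
time_s: 11.32
tool_pos: [0.5017, 0.0383, 0.0112]
tool_rot: [179.9, -0.0, 88.6]
force: [0.7, -0.6, -1.2]
grip_width: 0.0113
grasp_force: 60.0
```

Emit:
servo_tool(series=[[[0, 0, 0, 0, 0, 0.47, 0], [0, 0, 0, 0, 0, 0.47, 0], [0, 0, 0, 0, 0, 0.47, 0], [0, 0, 0, 0, 0, 0.47, 0], [0, 0, 0, 0, 0, 0.47, 0], [0, 0, 0, 0, 0, 0.47, 0], [0, 0, 0, 0, 0, 0.47, 0], [0, 0, 0, 0, 0, 0.47, 0], [0, 0, 0, 0, 0, 0.47, 0], [0, 0, 0, 0, 0, 0.47, 0], [0, 0, 0, 0, 0, 0.47, 0], [0, 0, 0, 0, 0, 0.47, 0]]])

```text
time_s: 12.32
tool_pos: [0.5017, 0.0384, 0.0112]
tool_rot: [-180.0, -0.1, 4.0]
force: [-0.2, -0.9, -1.2]
grip_width: 0.0112
grasp_force: 60.0
```

```bash
python3 g.py 500 38 -28 0
```

```text
row [-0.0061, 0.001, 0.1307] [-0.0001, -0.0008, 0.0223] | now [501.7  38.4  11.2] [-1.8e+02 -1.0e-01  4.0e+00] F [-0.2 -0.9 -1.2] w 0.0112 gf 60.0 t 12.32 q7 -98.0
```

Emit:
servo_tool(series=[[[-0.005, 0, 0.03, 0, 0, 0.0222, 0], [-0.005, 0, 0.06, 0, 0, 0.0222, 0], [-0.005, 0, 0.09, 0, 0, 0.0222, 0], [-0.005, 0, 0.11, 0, 0, 0.0222, 0], [-0.005, 0, 0.125, 0, 0, 0.0222, 0], [-0.005, 0, 0.134, 0, 0, 0.0222, 0], [-0.005, 0, 0.134, 0, 0, 0.0222, 0], [-0.005, 0, 0.134, 0, 0, 0.0222, 0.5], [-0.005, 0, 0.134, 0, 0, 0.0222, 0.5], [-0.005, 0, 0.134, 0, 0, 0.0222, 0.5], [-0.005, 0, 0.134, 0, 0, 0.0222, 0.5], [-0.005, 0, 0.134, 0, 0, 0.0222, 0.5]]])

```text
time_s: 13.32
tool_pos: [0.4988, 0.0379, -0.0306]
tool_rot: [-180.0, -0.0, 0.4]
force: [0.1, -1.2, 0.6]
grip_width: 0.0367
grasp_force: 0.4
```

Emit:
servo_tool(series=[[[0, 0, 0, 0, 0, 0, 0.5], [0, 0, 0, 0, 0, 0, 0.5], [0, 0, -0.06, 0, 0, 0, 0.5], [0, 0, -0.16, 0, 0, 0, 0.5], [0, 0, -0.28, 0, 0, 0, 0.5], [0, 0, -0.4, 0, 0, 0, 0.5], [-0.1, 0, -0.5, 0, 0, 0, 0.5], [-0.15, 0, -0.5, 0, 0, 0, 0.5], [-0.15, 0, -0.5, 0, 0, 0, 0.5]]])

```text
time_s: 14.07
tool_pos: [0.4526, 0.0377, 0.1212]
tool_rot: [179.9, -0.1, 0.4]
force: [-0.2, 0.9, -0.3]
grip_width: 0.0433
grasp_force: 0.0
```

```bash
python3 g.py 460 38 -28 0; python3 - <<'E'
from h import *
import pickle
t=cam('top');c=cam('wrist');pickle.dump((c,t),open('w5.pkl','wb'))
a=cv2.resize(c['frame'][:,:,::-1],(400,300));b=cv2.resize(t['frame'][180:360,200:440,::-1],(400,300))
cv2.imwrite('pics/m5.png',cv2.resize(np.hstack([a,b]),(800,300)))
E
```

```text
row [0.0236, -0.0017, 0.4974] [0.0005, -0.0008, 0.0021] | now [452.6  37.7 121.2] [ 1.799e+02 -1.000e-01  4.000e-01] F [-0.2  0.9 -0.3] w 0.0433 gf 0.0 t 14.07 q7 -97.0
```

View pics/m5.png

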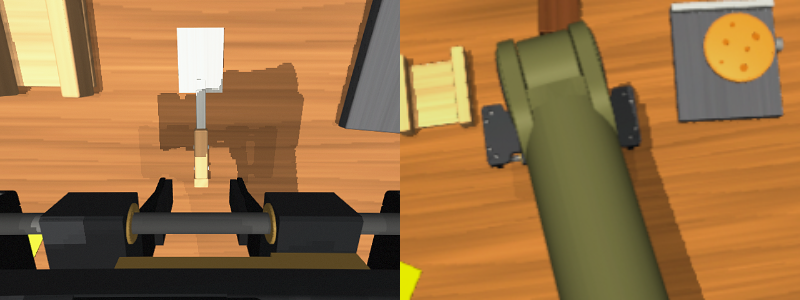

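The turner lies flat with its blade away from the robot: in the left half, the blade spans (177–223, 28–92) and the handle runs from (201,130) to (201,186). I'll measure its axis.

```bash
python3 - <<'E'
from h import *
import pickle
c,t=pickle.load(open('w5.pkl','rb'))
q=lambda u,v,z:(ray(c,u,v,z)*1000).round(1)[:2]
m=((c['frame'].min(-1)>185)).astype(np.uint8);m[160:]=0;n,l,s,ce=cv2.connectedComponentsWithStats(m);i=1+np.argmax(s[1:,4]);v,u=np.nonzero(l==i)
W=np.array([q(a,b,.002) for a,b in zip(u,v)],np.float32);r=cv2.minAreaRect(W);print(s[i],r)
tip=[W[:,0].max(),np.median(W[W[:,0]>W[:,0].max()-5,1])];print('tip',tip)
for n,u,v,z in [('hfront',201,130,.022),('hback',201,186,.022),('neck',200.5,110,.011)]: print(n,q(u*1.6,v*1.6,z))
E
```

```text
[ 283   44   75  110 7257] ((553.9088134765625, 39.161712646484375), (78.92300415039062, 55.921573638916016), 0.5192814469337463)
tip [np.float32(593.5), np.float32(37.4)]
hfront [473.4  37.8]
hback [395.4  37.4]
neck [497.1  38.6]
```

Emit:
servo_tool(series=[[[0.02, 0, 0.1, 0, 0, 0, 0.5], [0.02, 0, 0.2, 0, 0, 0, 0.5], [0.02, 0, 0.3, 0, 0, 0, 0.5], [0.02, 0, 0.38, 0, 0, 0, 0.5], [0.02, 0, 0.44, 0, 0, 0, 0.5], [0.02, 0, 0.475, 0, 0, 0, 0.4], [0.02, 0, 0.49, 0, 0, 0, 0], [0.02, 0, 0.492, 0, 0, 0, 0], [0.02, 0, 0.492, 0, 0, 0, 0], [0.02, 0, 0.492, 0, 0, 0, 0], [0.02, 0, 0.492, 0, 0, 0, 0], [0.02, 0, 0.492, 0, 0, 0, 0]]])

```text
time_s: 15.17
tool_pos: [0.4606, 0.0377, -0.0272]
tool_rot: [180.0, -0.1, 0.4]
force: [0.1, -0.3, 1.8]
grip_width: 0.0177
grasp_force: 60.0
```

```bash
python3 g.py 380 -235 60 -4.6
```

```text
row [-0.2736, 0.9074, -0.291] [0.0001, -0.0007, 0.0275] | now [460.6  37.7 -27.2] [ 1.8e+02 -1.0e-01  4.0e-01] F [ 0.1 -0.3  1.8] w 0.0177 gf 60.0 t 15.17 q7 -102.0
```

Gripped by the handle (17.7 mm wide, 60 N). I'll carry it to the front of the hot plate.

Emit:
servo_tool(series=[[[0, 0, -0.1, 0, 0, 0, 0], [0, 0, -0.2, 0, 0, 0, 0], [0, 0.05, -0.29, 0, 0, 0, 0], [-0.05, 0.15, -0.29, 0, 0, 0.005, 0], [-0.08, 0.25, -0.29, 0, 0, 0.01, 0], [-0.11, 0.36, -0.29, 0, 0, 0.015, 0], [-0.15, 0.47, -0.29, 0, 0, 0.02, 0], [-0.19, 0.58, -0.29, 0, 0, 0.025, 0], [-0.23, 0.69, -0.29, 0, 0, 0.0275, 0], [-0.26, 0.79, -0.29, 0, 0, 0.0275, 0], [-0.2736, 0.87, -0.29, 0, 0, 0.0275, 0], [-0.2736, 0.9074, -0.29, 0, 0, 0.0275, 0]]])

```text
time_s: 16.17
tool_pos: [0.3778, -0.2387, 0.0594]
tool_rot: [179.9, -0.0, -4.9]
force: [0.9, -1.0, -0.8]
grip_width: 0.0176
grasp_force: 60.0
```

```bash
python3 - <<'E'
from h import *
import pickle
c=cam('wrist');t=cam('top');pickle.dump((c,t),open('w6.pkl','wb'))
E
python3 g.py 379 -233.4 8 -4.6; python3 - <<'E'
from h import *
import pickle
c,t=pickle.load(open('w6.pkl','rb'));P=cloud(c)*1000;o=get_obs()
# cracker: orange mask fitted at z=.037 (rim silhouette)
f=c['frame'].astype(int)
m=((f[...,0]>190)&(f[...,2]<80)&(f[...,0]-f[...,2]>120)&(abs(P[...,2]-42)<6)).astype(np.uint8)
n,l,s,ce=cv2.connectedComponentsWithStats(m);i=1+np.argmax(s[1:,4]);print('crk',s[i])
v,u=np.nonzero(l==i);A=P[v,u,:2];print(A.min(0).round(1),A.max(0).round(1),P[v,u,2].mean().round(1))
h=cv2.convexHull(np.stack([u,v],1)).reshape(-1,2)
B=np.array([ray(c,a,b,.037)[:2] for a,b in h])*1000
# blade region z
ue=u.min()
b=((f.min(-1)>150)&(f.max(-1)-f.min(-1)<25)).astype(np.uint8);b[280:]=0
n,l,s,ce=cv2.connectedComponentsWithStats(b);i=1+np.argmax(s[1:,4]);v,u=np.nonzero(l==i);Q=P[v,u]
print('blade',s[i],Q.min(0).round(1),Q.max(0).round(1));r=cv2.minAreaRect(Q[:,:2].astype(np.float32));print(r)
co=np.linalg.lstsq(np.c_[Q[:,:2]-Q[:,:2].mean(0),np.ones(len(Q))],Q[:,2],rcond=None)[0];print('plane',co.round(4))
save(c,'w6.png',None,1.25)
E
```

```text
row [-0.0019, -0.0108, 0.1709] [0.0002, -0.0003, -0.0011] | now [ 379.3 -236.6   59.3] [ 1.8e+02 -1.0e-01 -4.8e+00] F [-0.6  0.6 -1. ] w 0.0173 gf 60.0 t 16.27 q7 -66.0Traceback (most recent call last):
  File "<stdin>", line 7, in <module>
    return _wrapfunc(a, 'argmax', axis=axis, out=out, **kwds)
    return bound(*args, **kwds)
ValueError: attempt to get argmax of an empty sequence
```

```bash
cat > see.py <<'E'
from h import *
import pickle
def blade(c,vmax=285,thr=150):
    P=cloud(c)*1000;f=c['frame'].astype(int)
    b=((f.min(-1)>thr)&(f.max(-1)-f.min(-1)<30)).astype(np.uint8);b[vmax:]=0
    n,l,s,ce=cv2.connectedComponentsWithStats(b);i=1+np.argmax(s[1:,4]);v,u=np.nonzero(l==i);Q=P[v,u]
    co=np.linalg.lstsq(np.c_[Q[:,:2]-Q[:,:2].mean(0),np.ones(len(Q))],Q[:,2],rcond=None)[0]
    r=cv2.minAreaRect(Q[:,:2].astype(np.float32));print('blade',s[i],'mean',Q.mean(0).round(1),'rect',np.round(r[0],1),np.round(r[1],1),round(r[2],1),'plane',co.round(4))
def crk(c,lo=36,hi=48,roi=None):
    P=cloud(c)*1000;f=c['frame'].astype(int)
    m=((f[...,0]>150)&(f[...,0]-f[...,2]>90)&(P[...,2]>lo)&(P[...,2]<hi)).astype(np.uint8)
    n,l,s,ce=cv2.connectedComponentsWithStats(m)
    if n<2: print('none');return
    i=1+np.argmax(s[1:,4]);v,u=np.nonzero(l==i);A=P[v,u].astype(np.float32)
    (x,y),r=cv2.minEnclosingCircle(A[:,:2]);print('crk',s[i],'mean',A.mean(0).round(1),'circle',round(x,1),round(y,1),round(r,1),'span',A[:,:2].min(0).round(1),A[:,:2].max(0).round(1))
E
python3 - <<'E'
from see import *
c,t=pickle.load(open('w6.pkl','rb'))
blade(c)
crk(c);crk(t)
f=c['frame'];print(f[60,320],f[100,320],f[150,320],f[200,320]);P=cloud(c)*1000
for v in range(10,290,20): print(v,P[v,320].round(),f[v,320])
E
```

```text
blade [  247     0   148   218 24354] mean [ 474.8 -245.    89.3] rect [ 472.1 -246.4] [77.2 97.5] 86.3 plane [-7.01000e-02 -4.60000e-03  8.92947e+01]
noneTraceback (most recent call last):
  File "<stdin>", line 4, in <module>
  File "see.py", line 15, in crk
    (x,y),r=cv2.minEnclosingCircle(A[:,:2]);print('crk',s[i],'mean',A.mean(0).round(1),'circle',round(x,1),round(y,1),round(r,1),'span',A[:,:2].min(0).round(1),A[:,:2].max(0).round(1))
            ~~~~~~~~~~~~~~~~~~~~~~^^^^^^^^^
cv2.error: OpenCV(4.12.0) /io/opencv/modules/imgproc/src/shapedescr.cpp:201: error: (-215:Assertion failed) count >= 0 && (depth == CV_32F || depth == CV_32S) in function 'minEnclosingCircle'
```

```bash
sed -i 's/cv2.minEnclosingCircle(A\[:,:2\])/cv2.minEnclosingCircle(np.ascontiguousarray(A[:,:2]))/' see.py
python3 - <<'E'
from see import *
c,t=pickle.load(open('w6.pkl','rb'));d=pickle.load(open('d0.pkl','rb'))
crk(t,37,49);crk(d['top'],37,49);crk(d['scene'],37,49)
P=cloud(c)*1000;f=c['frame'].astype(int)
b=(f.min(-1)>140)&(f.max(-1)-f.min(-1)<30);b[285:]=0
Q=P[b];Q=Q[(Q[:,0]>455)&(abs(Q[:,2]-88)<14)]
co=np.linalg.lstsq(np.c_[Q[:,:2]-Q[:,:2].mean(0),np.ones(len(Q))],Q[:,2],rcond=None)[0];print(len(Q),Q.mean(0).round(1),co.round(4))
for x in (462,475,485,493): 
    q=Q[abs(Q[:,0]-x)<2]; print(x,q[:,1].min().round(1),q[:,1].max().round(1),q[:,2].mean().round(1))
E
```

```text
crk [  19  417  122   63 4993] mean [ 84.7 617.4  46.4] circle 78.7 625.7 167.2 span [  6.1 474.6] [154.1 778.6]
crk [  19  417  122   63 4933] mean [ 84.7 617.9  46.5] circle 78.7 625.4 166.8 span [  6.  474.5] [154. 776.]
crk [ 189  258   48   41 1526] mean [ 578.2 -246.8   43.4] circle 575.4 -247.2 54.8 span [ 521.4 -300.3] [ 629.3 -193.5]
19419 [ 481.8 -246.2   88.6] [-3.40000e-03 -1.70000e-03  8.86379e+01]
462 -273.0 -217.1 88.7
475 -274.2 -218.0 88.7
485 -274.9 -218.8 88.6
493 -275.7 -219.5 88.6
```

Emit:
servo_tool(series=[[[0, -0.012, 0.04, 0, 0, 0, 0], [0, -0.012, 0.08, 0, 0, 0, 0], [0, -0.012, 0.12, 0, 0, 0, 0], [0, -0.012, 0.15, 0, 0, 0, 0], [0, -0.012, 0.165, 0, 0, 0, 0], [0, -0.012, 0.165, 0, 0, 0, 0], [0, -0.012, 0.165, 0, 0, 0, 0]]])

```text
time_s: 16.85
tool_pos: [0.3799, -0.2308, 0.0095]
tool_rot: [-180.0, -0.0, -4.5]
force: [0.7, 0.5, -0.7]
grip_width: 0.0174
grasp_force: 60.0
```

```bash
cat >> see.py <<'E'
def axis(c,z0,xs,tol=5):
    P=cloud(c)*1000;f=c['frame'].astype(int)
    b=(f.min(-1)>120)&(f.max(-1)-f.min(-1)<30);b[285:]=0
    Q=P[b];Q=Q[(Q[:,0]>xs[0]-5)&(abs(Q[:,2]-z0)<tol)]
    co=np.linalg.lstsq(np.c_[Q[:,:2]-Q[:,:2].mean(0),np.ones(len(Q))],Q[:,2],rcond=None)[0];print(len(Q),Q.mean(0).round(1),co.round(4))
    for x in xs:
        q=Q[abs(Q[:,0]-x)<2]; 
        if len(q):print(x,q[:,1].min().round(1),q[:,1].max().round(1),q[:,2].mean().round(1))
E
python3 - <<'E'
from see import *
c=cam('wrist');axis(c,39,[460,475,490,500])
crk(c,37,48)
E
python3 g.py 379 -231 2.7 -4.6
```

```text
20131 [ 483.  -237.8   38.6] [-4.30000e-03  5.00000e-04  3.86477e+01]
460 -264.2 -208.2 38.7
475 -265.3 -209.3 38.7
490 -266.5 -210.6 38.6
500 -267.5 -211.3 38.6
none
row [-0.0039, -0.0004, 0.0238] [0.0001, -0.0002, 0.0002] | now [ 380.1 -231.2    9.8] [180.   -0.   -4.6] F [-0.5 -0.2 -1.2] w 0.0173 gf 60.0 t 16.9 q7 -67.0
```

Emit:
servo_tool(series=[[[0, 0.007, 0.006, 0, -0.001, 0, 0], [0, 0.007, 0.011, 0, -0.002, 0, 0], [0, 0.007, 0.015, 0, -0.003, 0, 0], [0, 0.007, 0.018, 0, -0.003, 0, 0], [0, 0.007, 0.02, 0, -0.003, 0, 0], [0, 0.007, 0.02, 0, -0.003, 0, 0]]])

```text
time_s: 17.4
tool_pos: [0.3796, -0.2337, 0.0035]
tool_rot: [180.0, 0.5, -4.6]
force: [-0.9, 0.3, 1.4]
grip_width: 0.0175
grasp_force: 60.0
```

```bash
python3 - <<'E'
from see import *
c=cam('wrist');axis(c,32,[460,475,490,500],4)
E
python3 g.py 379 -233 2.7 -4.6;python3 -c "
from h import *
print(get_obs()['wrist_torque'])"
```

```text
20721 [ 483.  -241.4   32.3] [-8.50000e-03  5.20000e-03  3.22671e+01]
460 -267.4 -211.1 32.5
475 -290.4 -211.7 32.4
490 -280.3 -213.0 32.2
500 -288.0 -213.5 32.2
row [-0.002, -0.0021, 0.0028] [0.0001, 0.0029, -0.0] | now [ 379.5 -233.7    3.5] [180.    0.5  -4.6] F [0.6 0.2 1.2] w 0.0179 gf 60.0 t 17.45 q7 -67.0
[-0.02242595 -0.05651596 -0.02448463]
```

Emit:
servo_tool(series=[[[0.01, 0, 0.002, 0, 0, 0, 0], [0.025, 0, 0.002, 0, 0, 0, 0], [0.04, 0, 0.002, 0, 0, 0, 0], [0.055, 0, 0.002, 0, 0, 0, 0], [0.07, 0, 0.0015, 0, 0, 0, 0], [0.085, 0, 0.0015, 0, 0, 0, 0], [0.1, 0, 0.0015, 0, 0, 0, 0], [0.115, 0, 0.001, 0, 0, 0, 0], [0.13, 0, 0.001, 0, 0, 0, 0], [0.145, 0, 0.001, 0, 0, 0, 0], [0.16, 0, 0.001, 0, 0, 0, 0], [0.16, 0, 0.001, 0, 0, 0, 0]]])

```text
time_s: 18.45
tool_pos: [0.4282, -0.2375, 0.0028]
tool_rot: [180.0, 0.5, -4.6]
force: [-2.1, -0.9, 4.1]
grip_width: 0.0176
grasp_force: 60.0
```

```bash
python3 - <<'E'
from see import *
c=cam('wrist');axis(c,33,[490,505,520,530],8);crk(c,34,60)
o=get_obs();print(o['tool_pos'],o['tool_rot'],o['force'],o['wrist_torque'])
P=cloud(c)*1000;f=c['frame']
for v in range(5,200,15):print(v,P[v,320].round(),f[v,320],P[v,200].round(),f[v,200])
E
```

```text
53212 [ 521.4 -207.7   30.9] [-2.12000e-02 -1.16000e-02  3.08678e+01]
490 -270.1 -140.4 31.5
505 -271.4 -142.1 31.1
520 -301.5 -143.2 31.0
530 -302.4 -143.9 30.8
crk [  189     0   258    77 13764] mean [ 543.4 -244.7   44.2] circle 553.2 -245.5 45.4 span [ 528.5 -290.8] [ 557.2 -200.3]
[ 0.42822308 -0.23753431  0.00278805] [179.98184013   0.47795254  -4.58031451] [-2.26918105 -0.29823157  2.84025416] [-0.07652643  0.06089782 -0.02415449]
5 [ 551. -246.   44.] [249 177  93] [ 555. -204.   42.] [252 207 109]
20 [ 546. -246.   46.] [250 181  98] [ 554. -200.   29.] [134 135 137]
35 [ 542. -246.   45.] [252 234 137] [ 549. -199.   29.] [132 134 134]
50 [ 537. -245.   46.] [252 235 139] [ 543. -198.   30.] [136 136 138]
65 [ 532. -245.   46.] [252 226 128] [ 538. -197.   30.] [136 135 137]
80 [ 529. -244.   31.] [255 255 252] [ 533. -196.   29.] [136 135 137]
95 [ 523. -244.   34.] [253 254 253] [ 527. -195.   30.] [137 137 138]
110 [ 517. -243.   32.] [253 254 253] [ 521. -194.   30.] [133 132 134]
125 [ 511. -243.   32.] [253 253 253] [ 515. -193.   31.] [130 130 134]
140 [ 505. -242.   32.] [253 254 253] [ 509. -192.   31.] [132 133 134]
155 [ 500. -242.   37.] [253 254 253] [ 503. -191.   31.] [133 135 135]
170 [ 494. -242.   38.] [253 254 253] [ 497. -189.   30.] [129 129 132]
185 [ 488. -241.   42.] [253 253 252] [ 491. -188.   31.] [132 131 133]
```

The cracker rests against the ledge and is riding up on the blade; the tip is 33 mm under. I'll go on.

Emit:
servo_tool(series=[[[0.015, 0, -0.0005, 0, 0, 0, 0], [0.03, 0, -0.0005, 0, 0, 0, 0], [0.045, 0, -0.001, 0, 0, 0, 0], [0.06, 0, -0.001, 0, 0, 0, 0], [0.08, 0, -0.001, 0, 0, 0, 0], [0.1, 0, -0.001, 0, 0, 0, 0], [0.12, 0, -0.0015, 0, 0, 0, 0], [0.14, 0, -0.0015, 0, 0, 0, 0], [0.16, 0, -0.0015, 0, 0, 0, 0], [0.18, 0, -0.002, 0, 0, 0, 0], [0.19, 0, -0.002, 0, 0, 0, 0], [0.19, 0, -0.002, 0, 0, 0, 0]]])

```text
time_s: 19.5
tool_pos: [0.4841, -0.2421, 0.0028]
tool_rot: [180.0, 0.6, -4.6]
force: [-4.3, 0.2, 6.7]
grip_width: 0.0174
grasp_force: 60.0
```

```bash
cat >> see.py <<'E'
def rep(lo=34,hi=60):
    c=cam('wrist');crk(c,lo,hi);P=cloud(c)*1000;f=c['frame'].astype(int)
    print('centre column',[(v,*P[v,320].round().astype(int).tolist()) for v in range(2,200,18)])
    o=get_obs();print((o['tool_pos']*1000).round(1),o['tool_rot'].round(2),o['force'].round(1),o['wrist_torque'].round(2),o['time_s'])
    m=((f[...,0]>150)&(f[...,0]-f[...,2]>90)&(P[...,2]>lo)&(P[...,2]<hi));m[285:]=0;Q=P[m]
    co=np.linalg.lstsq(np.c_[Q[:,:2]-Q[:,:2].mean(0),np.ones(len(Q))],Q[:,2],rcond=None)[0];print('crk plane',co.round(4))
    # circle through visible near rim: nearest top point per y bin
    b=[];
    for y in np.arange(Q[:,1].min(),Q[:,1].max(),3):
        q=Q[abs(Q[:,1]-y)<1.5]
        if len(q)>5:b.append(q[np.argmin(q[:,0]),:2])
    b=np.array(b);from scipy.optimize import least_squares
    r=least_squares(lambda p:np.hypot(b[:,0]-p[0],b[:,1]-p[1])-54.,[b[:,0].min()+55,b[:,1].mean()],loss='soft_l1');print('centre fit',r.x.round(1),'res',np.abs(r.fun).mean().round(2),len(b))
E
python3 -c "
from see import *
rep()"
```

```text
crk [  164     0   301   226 56588] mean [ 576.  -246.2   49.3] circle 584.5 -246.8 55.2 span [ 529.8 -301.8] [ 613.3 -191.6]
centre column [(2, 608, -251, 47), (20, 602, -250, 47), (38, 597, -250, 47), (56, 591, -250, 47), (74, 585, -249, 48), (92, 579, -249, 49), (110, 573, -248, 50), (128, 567, -248, 51), (146, 560, -247, 52), (164, 554, -246, 53), (182, 547, -246, 54)]
[ 484.1 -242.     2.8] [179.99   0.57  -4.6 ] [-5.4  0.   5.2] [ 0.03  0.55 -0.01] 19.55
crk plane [-1.21200e-01  9.20000e-03  4.92725e+01]
centre fit [ 583.9 -246.8] res 0.25 37
```

The near side of the cracker has ridden up on the neck. Its plane tilts 0.12 rad and it rests on the blade tip and the neck, with its centre well between them. I'll lift while pitching the turner nose-up about 7° so the cracker is carried level.

Emit:
servo_tool(series=[[[-0.002, 0, -0.004, 0, 0.002, 0, 0], [-0.005, 0, -0.008, 0, 0.005, 0, 0], [-0.008, 0, -0.012, 0, 0.009, 0, 0], [-0.01, 0, -0.016, 0, 0.013, 0, 0], [-0.01, 0, -0.02, 0, 0.017, 0, 0], [-0.01, 0, -0.024, 0, 0.021, 0, 0], [-0.01, 0, -0.028, 0, 0.025, 0, 0], [-0.01, 0, -0.032, 0, 0.029, 0, 0], [-0.01, 0, -0.036, 0, 0.033, 0, 0], [-0.01, 0, -0.04, 0, 0.036, 0, 0], [-0.01, 0, -0.044, 0, 0.038, 0, 0], [-0.01, 0, -0.046, 0, 0.038, 0, 0]]])

```text
time_s: 20.55
tool_pos: [0.4809, -0.2418, 0.0167]
tool_rot: [180.0, -6.3, -4.6]
force: [-1.0, 0.1, -1.5]
grip_width: 0.0175
grasp_force: 60.0
```

```bash
python3 -c "
from see import *
rep(40,120)"
```

```text
crk [  166     0   298   225 55952] mean [ 566.9 -245.5   72.5] circle 574.4 -246.0 55.7 span [ 518.8 -301.4] [ 605.4 -191.1]
centre column [(2, 599, -250, 72), (20, 594, -250, 72), (38, 588, -249, 73), (56, 582, -249, 72), (74, 576, -248, 73), (92, 570, -248, 72), (110, 564, -247, 73), (128, 557, -247, 73), (146, 551, -246, 71), (164, 544, -246, 73), (182, 537, -245, 73)]
[ 481.2 -241.8   16.8] [179.98  -6.33  -4.61] [ 0.8  0.1 -1.1] [0.02 0.23 0.02] 20.6
crk plane [-1.43000e-02  5.00000e-04  7.24952e+01]
centre fit [ 574.6 -246.2] res 0.27 37
```

The cracker is level with its underside at about 60 mm, and its centre is at (574.6, −246.2). I'll raise it further and plan the carry.

```bash
python3 g.py 481 -241.8 47 -4.6 6.4; python3 g.py 481 -120 47 -4.6 6.4;python3 g.py 480 30 47 -2.3 6.4; python3 g.py 479 223 47 0 6.4
```

```text
row [0.0105, -0.0001, -0.1001] [0.0001, 0.0004, -0.0] | now [ 481.2 -241.8   16.8] [180.   -6.3  -4.6] F [ 0.8  0.1 -1.1] w 0.0176 gf 60.0 t 20.6 q7 -69.0
row [-0.0219, -0.4048, -0.1038] [0.0001, 0.0004, -0.0] | now [ 481.2 -241.8   16.8] [180.   -6.3  -4.6] F [ 0.8  0.1 -1.1] w 0.0176 gf 60.0 t 20.6 q7 -69.0
row [-0.0651, -0.9029, -0.1087] [0.0015, 0.0004, -0.0127] | now [ 481.2 -241.8   16.8] [180.   -6.3  -4.6] F [ 0.8  0.1 -1.1] w 0.0176 gf 60.0 t 20.6 q7 -69.0
row [-0.1198, -1.5439, -0.115] [0.0029, 0.0004, -0.0254] | now [ 481.2 -241.8   16.8] [180.   -6.3  -4.6] F [ 0.8  0.1 -1.1] w 0.0176 gf 60.0 t 20.6 q7 -69.0
```

Emit:
servo_tool(series=[[[0.001, 0, -0.006, 0, 0, 0, 0], [0.002, 0, -0.017, 0, 0, 0, 0], [0.004, 0, -0.03, 0, 0, 0, 0], [0.005, 0, -0.044, 0, 0, 0, 0], [0.006, 0, -0.058, 0, 0, 0, 0], [0.007, -0.004, -0.072, 0, 0, 0, 0], [0.007, -0.013, -0.085, 0, 0, 0, 0], [0.007, -0.027, -0.094, 0, 0, 0, 0], [0.006, -0.046, -0.099, 0, 0, 0, 0], [0.004, -0.07, -0.1, 0, 0, 0, 0], [0.002, -0.099, -0.101, 0, 0, 0, 0], [0, -0.132, -0.101, 0, 0, 0, 0]]])

```text
time_s: 21.6
tool_pos: [0.4808, -0.2009, 0.0464]
tool_rot: [-180.0, -6.3, -4.6]
force: [-0.4, 0.2, -0.9]
grip_width: 0.0176
grasp_force: 60.0
```

```bash
python3 g.py 481 -90 47 -3.4 6.4;python3 g.py 480 -50 47 -2.3 6.4
```

```text
row [-0.0284, -0.3686, -0.005] [0.0007, 0.0007, -0.0066] | now [ 480.8 -200.9   46.4] [-180.    -6.3   -4.6] F [-0.4  0.2 -0.9] w 0.0176 gf 60.0 t 21.6 q7 -73.0
row [-0.0423, -0.5012, -0.0065] [0.0014, 0.0007, -0.0127] | now [ 480.8 -200.9   46.4] [-180.    -6.3   -4.6] F [-0.4  0.2 -0.9] w 0.0176 gf 60.0 t 21.6 q7 -73.0
```

Emit:
servo_tool(series=[[[-0.003, -0.036, 0, 0, 0, -0.001, 0], [-0.006, -0.075, -0.001, 0, 0, -0.002, 0], [-0.009, -0.115, -0.002, 0, 0, -0.003, 0], [-0.013, -0.155, -0.002, 0, 0, -0.004, 0], [-0.016, -0.195, -0.003, 0.001, 0, -0.005, 0], [-0.019, -0.235, -0.003, 0.001, 0, -0.006, 0], [-0.023, -0.275, -0.004, 0.001, 0, -0.007, 0], [-0.026, -0.315, -0.004, 0.001, 0, -0.008, 0], [-0.03, -0.355, -0.005, 0.001, 0, -0.009, 0], [-0.033, -0.395, -0.005, 0.001, 0, -0.01, 0], [-0.037, -0.435, -0.006, 0.001, 0, -0.011, 0], [-0.04, -0.475, -0.006, 0.001, 0, -0.012, 0]]])

```text
time_s: 22.6
tool_pos: [0.4803, -0.0577, 0.0471]
tool_rot: [179.9, -6.3, -2.4]
force: [0.8, -0.5, -1.4]
grip_width: 0.0171
grasp_force: 60.0
```

```bash
python3 g.py 479 80 47 -1 6.4;python3 g.py 479 222.9 47 0 6.4
```

```text
row [-0.0233, -0.4585, -0.0028] [0.0012, 0.0006, -0.0077] | now [480.3 -57.7  47.1] [179.9  -6.3  -2.4] F [ 0.8 -0.5 -1.4] w 0.0171 gf 60.0 t 22.6 q7 -89.0
row [-0.0431, -0.9344, -0.0056] [0.0018, 0.0006, -0.0133] | now [480.3 -57.7  47.1] [179.9  -6.3  -2.4] F [ 0.8 -0.5 -1.4] w 0.0171 gf 60.0 t 22.6 q7 -89.0
```

Emit:
servo_tool(series=[[[-0.002, -0.04, 0, 0, 0, -0.001, 0], [-0.004, -0.08, 0, 0, 0, -0.001, 0], [-0.006, -0.12, -0.001, 0, 0, -0.002, 0], [-0.008, -0.16, -0.001, 0, 0, -0.003, 0], [-0.01, -0.2, -0.001, 0, 0, -0.003, 0], [-0.012, -0.24, -0.001, 0, 0, -0.004, 0], [-0.014, -0.28, -0.002, 0, 0, -0.005, 0], [-0.016, -0.32, -0.002, 0, 0, -0.005, 0], [-0.018, -0.36, -0.002, 0, 0, -0.006, 0], [-0.02, -0.4, -0.003, 0.001, 0, -0.007, 0], [-0.022, -0.44, -0.003, 0.001, 0, -0.007, 0], [-0.024, -0.48, -0.003, 0.001, 0, -0.008, 0]]])

```text
time_s: 23.6
tool_pos: [0.479, 0.0863, 0.0471]
tool_rot: [180.0, -6.3, -1.0]
force: [-0.3, -0.2, -2.0]
grip_width: 0.0174
grasp_force: 60.0
```

```bash
python3 -c "
from see import *
rep(60,140)"; python3 g.py 479 222.9 47 0 6.4
```

```text
crk [  166     0   298   225 55992] mean [565.1  88.  102.8] circle 572.8 88.0 55.7 span [517.6  32.8] [600.3 143.2]
centre column [(2, 598, 85, 103), (20, 592, 85, 102), (38, 586, 86, 103), (56, 580, 86, 103), (74, 574, 86, 103), (92, 568, 86, 104), (110, 562, 86, 103), (128, 556, 86, 104), (146, 549, 86, 103), (164, 542, 86, 104), (182, 536, 87, 104)]
[479.   89.3  47.2] [-179.94   -6.33   -0.79] [ 0.5  2.5 -0.9] [0.28 0.21 0.06] 23.65
crk plane [-1.470000e-02 -1.000000e-03  1.028474e+02]
centre fit [572.9  87.9] res 0.24 37
row [-0.0063, -0.4452, 0.0005] [0.0001, 0.0004, -0.0044] | now [479.   89.3  47.2] [-179.9   -6.3   -0.8] F [ 0.5  2.5 -0.9] w 0.0179 gf 60.0 t 23.65 q7 -108.0
```

Emit:
servo_tool(series=[[[0, -0.006, 0, 0, 0, 0, 0], [0, -0.02, 0, 0, 0, -0.001, 0], [-0.001, -0.045, 0, 0, 0, -0.001, 0], [-0.001, -0.08, 0, 0, 0, -0.001, 0], [-0.002, -0.12, 0, 0, 0, -0.001, 0], [-0.002, -0.165, 0, 0, 0, -0.002, 0], [-0.003, -0.21, 0, 0, 0, -0.002, 0], [-0.003, -0.255, 0, 0, 0, -0.003, 0], [-0.004, -0.3, 0, 0, 0, -0.003, 0], [-0.005, -0.34, 0, 0, 0, -0.004, 0], [-0.005, -0.375, 0, 0, 0, -0.004, 0], [-0.006, -0.4, 0, 0, 0, -0.0044, 0]]])

```text
time_s: 24.65
tool_pos: [0.4795, 0.2064, 0.0468]
tool_rot: [179.9, -6.3, -0.2]
force: [-0.5, -0.2, -2.1]
grip_width: 0.0176
grasp_force: 60.0
```

Emit:
servo_tool(series=[[[0, -0.017, 0, 0, 0, 0, 0], [0, -0.03, 0, 0, 0, 0, 0], [0, -0.038, 0, 0, 0, 0, 0], [0, -0.043, 0, 0, 0, 0, 0], [0, -0.045, 0, 0, 0, 0, 0], [0, -0.045, 0, 0, 0, 0, 0], [0, -0.045, 0, 0, 0, 0, 0]]])

```text
time_s: 25.23
tool_pos: [0.4796, 0.2183, 0.0467]
tool_rot: [179.9, -6.3, -0.2]
force: [-0.1, -1.0, -1.9]
grip_width: 0.0171
grasp_force: 60.0
```

```bash
python3 -c "
from see import *
rep(60,140)
# rails seen from here (z~50)
c=cam('wrist');P=cloud(c)*1000
m=(abs(P[...,2]-50)<4)&(abs(P[...,0]-520)<60);Q=P[m]
print(len(Q))
for x in (516,525,540): 
    q=Q[abs(Q[:,0]-x)<2][:,1]; 
    if len(q): print(x,'R',q[q<226].min().round(1),q[q<226].max().round(1),'L',q[q>226].min().round(1),q[q>226].max().round(1))
print('near end',Q[:,0].min())
"; python3 g.py 479 222.9 47 0 6.4
```

```text
crk [  165     0   298   225 55960] mean [565.6 221.5 102.4] circle 573.3 221.7 55.7 span [518.3 166.6] [600.5 276.4]
centre column [(2, 598, 219, 102), (20, 593, 219, 101), (38, 587, 219, 101), (56, 581, 219, 103), (74, 575, 219, 103), (92, 569, 219, 103), (110, 562, 219, 103), (128, 556, 219, 103), (146, 550, 219, 103), (164, 543, 219, 104), (182, 536, 219, 103)]
[479.5 218.3  46.7] [179.86  -6.29  -0.21] [-1.1 -1.1 -1.4] [ 0.05  0.26 -0.02] 25.2833
crk plane [-1.510000e-02 -3.000000e-03  1.024286e+02]
centre fit [573.4 221.5] res 0.25 37
1919
516 R 171.9 191.1 L 263.1 282.0
525 R 171.3 183.3 L 263.3 282.5
row [-0.0017, -0.0151, -0.0013] [0.0009, 0.0006, -0.0011] | now [479.5 218.4  46.7] [179.9  -6.3  -0.2] F [-0.4  0.6 -2.6] w 0.0175 gf 60.0 t 25.33 q7 -127.0Traceback (most recent call last):
  File "<string>", line 10, in <module>
    if len(q): print(x,'R',q[q<226].min().round(1),q[q<226].max().round(1),'L',q[q>226].min().round(1),q[q>226].max().round(1))
                           ~~~~~~~~~~~~^^
    return umr_minimum(a, axis, None, out, keepdims, initial, where)
ValueError: zero-size array to reduction operation minimum which has no identity
```

Emit:
servo_tool(series=[[[0, -0.003, 0.004, 0, 0, 0, 0], [-0.001, -0.008, 0.012, 0, 0, 0, 0], [-0.003, -0.013, 0.023, 0, 0, 0, 0], [-0.004, -0.017, 0.035, 0, 0, 0, 0], [-0.005, -0.019, 0.047, 0, 0, 0, 0], [-0.006, -0.02, 0.059, 0, 0, 0, 0], [-0.007, -0.02, 0.071, 0, 0, 0, 0], [-0.008, -0.02, 0.081, 0, 0, 0, 0], [-0.009, -0.02, 0.09, 0, 0, 0, 0], [-0.01, -0.02, 0.096, 0, 0, 0, 0], [-0.0105, -0.02, 0.099, 0, 0, 0, 0], [-0.0105, -0.02, 0.1, 0, 0, 0, 0]]])

```text
time_s: 26.33
tool_pos: [0.4796, 0.2246, 0.0163]
tool_rot: [179.9, -6.3, -0.2]
force: [-0.4, 0.1, -1.4]
grip_width: 0.0175
grasp_force: 60.0
```

```bash
python3 -c "
from see import *
rep(54,140)
c=cam('wrist');P=cloud(c)*1000
m=(abs(P[...,2]-50)<4)&(abs(P[...,0]-515)<20);Q=P[m][:,1]
print(np.percentile(Q[Q<226],[1,99]).round(1),np.percentile(Q[Q>226],[1,99]).round(1),P[m][:,0].min())
"
```

```text
crk [  165     0   298   225 55940] mean [565.7 227.9  72.1] circle 573.3 227.9 55.6 span [518.4 172.8] [600.6 282.8]
centre column [(2, 598, 225, 71), (20, 593, 225, 72), (38, 587, 225, 71), (56, 581, 225, 71), (74, 575, 225, 72), (92, 569, 225, 73), (110, 563, 226, 72), (128, 556, 226, 72), (146, 550, 226, 73), (164, 543, 226, 73), (182, 536, 226, 73)]
[479.7 224.6  16.5] [179.87  -6.3   -0.18] [ 0.  -0.1 -2. ] [0.05 0.19 0.04] 26.3833
crk plane [-1.53000e-02 -3.00000e-03  7.20927e+01]
centre fit [573.4 227.9] res 0.24 37
[172.  191.2] [263.2 282.2] 514.1118293006723
```

Centred over the rails, level, underside at 60 mm. I'll lower it gently and sink the blade between the rails.

Emit:
servo_tool(series=[[[-0.001, 0, 0.008, 0, 0, 0, 0], [-0.002, 0, 0.016, 0, 0, 0, 0], [-0.003, 0, 0.023, 0, 0, 0, 0], [-0.003, 0, 0.029, 0, 0, 0, 0], [-0.004, 0, 0.034, 0, 0, 0, 0], [-0.004, 0, 0.038, 0, 0, 0, 0], [-0.005, 0, 0.044, 0, 0, 0, 0], [-0.006, 0, 0.053, 0, 0, 0, 0], [-0.007, 0, 0.062, 0, 0, 0, 0], [-0.008, 0, 0.073, 0, 0, 0, 0], [-0.009, 0, 0.083, 0, 0, 0, 0], [-0.009, 0, 0.083, 0, 0, 0, 0]]])

```text
time_s: 27.43
tool_pos: [0.4791, 0.2243, -0.0094]
tool_rot: [179.8, -6.2, -0.2]
force: [0.3, 0.2, -1.6]
grip_width: 0.0179
grasp_force: 60.0
```

```bash
python3 -c "
from see import *
rep(54,140)
c=cam('wrist');P=cloud(c)*1000
for v in range(150,290,8):print(v,P[v,320].round(),c['frame'][v,320])"; python3 g.py 385 224.6 -8 -0.2 6.4;python3 g.py 385 224.6 -8 -0.2 0
```

```text
crk [  143     0   337   231 63912] mean [562.3 228.   62. ] circle 574.3 228.1 55.5 span [519.2 172.7] [593.4 283.1]
centre column [(2, 591, 225, 64), (20, 587, 225, 62), (38, 581, 225, 63), (56, 576, 225, 62), (74, 571, 225, 62), (92, 565, 225, 63), (110, 560, 225, 63), (128, 554, 225, 62), (146, 548, 225, 62), (164, 543, 225, 63), (182, 537, 225, 63)]
[479.3 224.4  -9. ] [ 1.7985e+02 -6.2400e+00 -1.7000e-01] [-0.3 -0.4 -1.1] [0.02 0.17 0.03] 27.4833
crk plane [ 5.80000e-03 -3.00000e-04  6.19929e+01]
centre fit [573.2 227.9] res 0.22 37
150 [547. 225.  63.] [236 196 106]
158 [545. 225.  63.] [236 161  90]
166 [542. 225.  64.] [236 161  88]
174 [539. 225.  63.] [236 162  90]
182 [537. 225.  62.] [235 161  86]
190 [534. 226.  62.] [236 179  98]
198 [531. 226.  62.] [235 194 106]
206 [528. 226.  62.] [235 194 104]
214 [526. 226.  62.] [236 194 105]
222 [523. 226.  62.] [235 182  95]
230 [520. 226.  60.] [232 148  61]
238 [512. 226.  32.] [143 142 138]
246 [508. 226.  33.] [145 146 139]
254 [504. 226.  33.] [144 145 139]
262 [501. 226.  32.] [143 144 138]
270 [497. 226.  32.] [147 147 140]
278 [493. 226.  31.] [126 127 123]
286 [489. 226.  31.] [126 127 120]
row [-0.3129, 0.0009, -0.037] [0.0007, 0.0007, 0.0002] | now [479.5 224.6  -8.8] [179.9  -6.3  -0.2] F [-0.3 -0.  -1.3] w 0.017 gf 60.0 t 27.53 q7 -132.0
row [-0.3129, 0.0009, -0.037] [0.0007, -0.0348, 0.0001] | now [479.5 224.6  -8.8] [179.9  -6.3  -0.2] F [-0.3 -0.  -1.3] w 0.017 gf 60.0 t 27.53 q7 -132.0
```

The cracker lies flat on the rails at (573.2, 227.9), top at 62 mm, and the turner is free below it. I'll draw it straight back.

Emit:
servo_tool(series=[[[-0.008, 0, -0.001, 0, 0, 0, 0], [-0.025, 0, -0.003, 0, 0, 0, 0], [-0.05, 0, -0.0055, 0, 0, 0, 0], [-0.08, 0, -0.009, 0, 0, 0, 0], [-0.115, 0, -0.0125, 0, 0, 0, 0], [-0.15, 0, -0.0165, 0, 0, 0, 0], [-0.185, 0, -0.02, 0, 0, 0, 0], [-0.22, 0, -0.024, 0, 0, 0, 0], [-0.255, 0, -0.028, 0, 0, 0, 0], [-0.29, 0, -0.032, 0, 0, 0, 0], [-0.32, 0, -0.035, 0, 0, 0, 0], [-0.345, 0, -0.038, 0, 0, 0, 0]]])

```text
time_s: 28.53
tool_pos: [0.3744, 0.2249, -0.0086]
tool_rot: [179.9, -6.3, -0.2]
force: [-0.3, -0.5, -1.4]
grip_width: 0.0172
grasp_force: 60.0
```

```bash
python3 -c "
from see import *
rep(54,140)
c=cam('wrist');P=cloud(c)*1000
for v in range(5,100,8):print(v,P[v,320].round(),c['frame'][v,320])"; python3 g.py 376 224 40 0 0; python3 g.py 440 100 40 0 0;python3 g.py 450 30 40 0 0
```

```text
crk [261 347   4  41  93] mean [392.6 238.9 115.8] circle 392.6 239.0 4.9 span [387.8 238.4] [397.5 239.4]
centre column [(2, 498, 226, 34), (20, 492, 226, 34), (38, 486, 226, 32), (56, 480, 226, 32), (74, 474, 226, 31), (92, 467, 226, 31), (110, 460, 226, 30), (128, 453, 226, 30), (146, 446, 226, 27), (164, 438, 226, 34), (182, 431, 226, 37)]
[373.1 224.7  -8.8] [ 1.798e+02 -6.240e+00 -1.000e-01] [-1.2  0.3 -2.7] [-0.    0.28 -0.06] 28.5833
crk plane [0. 0. 0.]
row [0.0271, 0.0029, -0.1608] [0.0011, -0.0347, -0.0006] | now [373.1 224.7  -8.8] [ 1.798e+02 -6.200e+00 -1.000e-01] F [-1.2  0.3 -2.7] w 0.0179 gf 60.0 t 28.58 q7 -133.0
row [0.2399, 0.4158, -0.1361] [0.0011, -0.0347, -0.0006] | now [373.1 224.7  -8.8] [ 1.798e+02 -6.200e+00 -1.000e-01] F [-1.2  0.3 -2.7] w 0.0179 gf 60.0 t 28.58 q7 -133.0
row [0.2735, 0.6491, -0.1316] [0.0011, -0.0347, -0.0006] | now [373.1 224.7  -8.8] [ 1.798e+02 -6.200e+00 -1.000e-01] F [-1.2  0.3 -2.7] w 0.0179 gf 60.0 t 28.58 q7 -133.0see.py:29: RuntimeWarning: Mean of empty slice.
  co=np.linalg.lstsq(np.c_[Q[:,:2]-Q[:,:2].mean(0),np.ones(len(Q))],Q[:,2],rcond=None)[0];print('crk plane',co.round(4))
  ret = um.true_divide(
Traceback (most recent call last):
  File "see.py", line 32, in rep
    for y in np.arange(Q[:,1].min(),Q[:,1].max(),3):
                       ~~~~~~~~~~^^
ValueError: zero-size array to reduction operation minimum which has no identity
```

Emit:
servo_tool(series=[[[0.002, 0, -0.015, 0, 0, 0, 0], [0.005, 0, -0.045, 0, 0, 0, 0], [0.008, 0, -0.08, 0, 0, 0, 0], [0.012, 0, -0.115, 0, 0, 0, 0], [0.016, 0, -0.15, 0, 0, 0, 0], [0.019, 0, -0.18, 0, 0, 0, 0], [0.021, 0, -0.199, 0, 0, 0, 0], [0.03, 0.03, -0.199, 0, 0, 0, 0], [0.05, 0.09, -0.199, 0, 0, 0, 0], [0.08, 0.17, -0.197, 0, -0.005, 0, 0], [0.11, 0.25, -0.194, 0, -0.01, 0, 0], [0.14, 0.33, -0.19, 0, -0.015, 0, 0]]])

```text
time_s: 29.58
tool_pos: [0.4112, 0.125, 0.0536]
tool_rot: [179.9, -3.6, -0.1]
force: [0.5, 0.9, -1.8]
grip_width: 0.0177
grasp_force: 60.0
```

```bash
python3 g.py 450 30 20 0 0; python3 g.py 450 30 -26.5 0 0
```

```text
row [0.1229, 0.316, 0.1206] [0.0007, -0.02, -0.0008] | now [411.2 125.   53.6] [ 1.799e+02 -3.600e+00 -1.000e-01] F [ 0.5  0.9 -1.8] w 0.0177 gf 60.0 t 29.58 q7 -111.0
row [0.1132, 0.3156, 0.2753] [0.0007, -0.02, -0.0008] | now [411.2 125.   53.6] [ 1.799e+02 -3.600e+00 -1.000e-01] F [ 0.5  0.9 -1.8] w 0.0177 gf 60.0 t 29.58 q7 -111.0
```

Emit:
servo_tool(series=[[[0.03, 0.08, 0.02, 0, -0.005, 0, 0], [0.06, 0.16, 0.04, 0, -0.01, 0, 0], [0.09, 0.23, 0.06, 0, -0.015, 0, 0], [0.11, 0.28, 0.09, 0, -0.02, 0, 0], [0.12, 0.31, 0.12, 0, -0.02, 0, 0], [0.12, 0.316, 0.15, 0, -0.02, 0, 0], [0.12, 0.316, 0.18, 0, -0.02, 0, 0], [0.12, 0.316, 0.2, 0, -0.02, 0, 0], [0.12, 0.316, 0.22, 0, -0.02, 0, 0], [0.12, 0.316, 0.23, 0, -0.02, 0, 0], [0.12, 0.316, 0.235, 0, -0.02, 0, 0], [0.12, 0.316, 0.235, 0, -0.02, 0, 0]]])

```text
time_s: 30.58
tool_pos: [0.4506, 0.0314, -0.0151]
tool_rot: [179.9, 0.0, -0.1]
force: [-0.9, 0.1, 0.1]
grip_width: 0.0173
grasp_force: 60.0
```

```bash
python3 g.py 450 30 -26.5 0 0; python3 - <<'E'
from see import *
c=cam('wrist');axis(c,14,[530,545,560,570],8)
E
```

```text
row [-0.0018, 0.0047, 0.038] [0.0007, 0.0001, -0.0007] | now [450.6  31.4 -15.1] [ 1.799e+02  0.000e+00 -1.000e-01] F [-0.9  0.1  0.1] w 0.0173 gf 60.0 t 30.58 q7 -101.0
20380 [553.6  32.   14. ] [-4.00000e-03 -2.10000e-03  1.40126e+01]
530 4.1 60.1 14.1
545 4.2 59.9 14.0
560 4.1 59.8 13.9
570 4.1 59.9 14.0
```

Emit:
servo_tool(series=[[[0, 0, 0.012, 0, 0, 0, 0], [0, 0, 0.022, 0, 0, 0, 0], [0, 0, 0.031, 0, 0, 0, 0], [0, 0, 0.037, 0, 0, 0, 0], [0, 0, 0.04, 0, 0, 0, 0], [0, 0, 0.04, 0, 0, 0, 0], [0, 0, 0.04, 0, 0, 0, 0.5], [0, 0, 0.04, 0, 0, 0, 0.5], [0, 0, 0.04, 0, 0, 0, 0.5], [0, 0, 0.04, 0, 0, 0, 0.5], [0, 0, 0.04, 0, 0, 0, 0.5], [0, 0, 0.04, 0, 0, 0, 0.5]]])

```text
time_s: 31.63
tool_pos: [0.4508, 0.0309, -0.0269]
tool_rot: [179.9, -0.0, -0.2]
force: [0.2, -0.1, 0.3]
grip_width: 0.0421
grasp_force: 0.0
```

Emit:
servo_tool(series=[[[0, 0, -0.03, 0, 0, 0, 0.5], [0, 0, -0.1, 0, 0, 0, 0.5], [0, 0, -0.2, 0, 0, 0, 0.5], [0, 0, -0.32, 0, 0, 0, 0.5], [0, 0, -0.44, 0, 0, 0, 0.5], [0, 0.08, -0.56, 0, 0, 0, 0.5], [0, 0.2, -0.64, 0, 0, 0, 0.5], [0, 0.32, -0.64, 0, 0, 0, 0.5], [0, 0.44, -0.64, 0, 0, 0, 0.5], [0, 0.56, -0.64, 0, 0, 0, 0.5], [0, 0.6, -0.64, 0, 0, 0, 0.5], [0, 0.6, -0.64, 0, 0, 0, 0.5]]])

```text
time_s: 32.63
tool_pos: [0.4495, -0.1526, 0.166]
tool_rot: [179.8, -0.0, -0.6]
force: [-0.0, 0.2, 0.6]
grip_width: 0.0434
grasp_force: 0.0
```

```bash
python3 - <<'E'
from see import *
t=cam('top');s=cam('scene');pickle.dump((t,s),open('w9.pkl','wb'))
a=cv2.resize(t['frame'][120:330,80:360,::-1],(800,600),interpolation=cv2.INTER_CUBIC);cv2.imwrite('pics/fin.png',a)
crk(s,54,70);P=cloud(s)*1000
E
```

```text
crk [ 396  228   47   39 1404] mean [575.5 227.4  62.5] circle 571.0 232.7 59.0 span [518.6 174.2] [627.9 283.3]
```

View pics/fin.png

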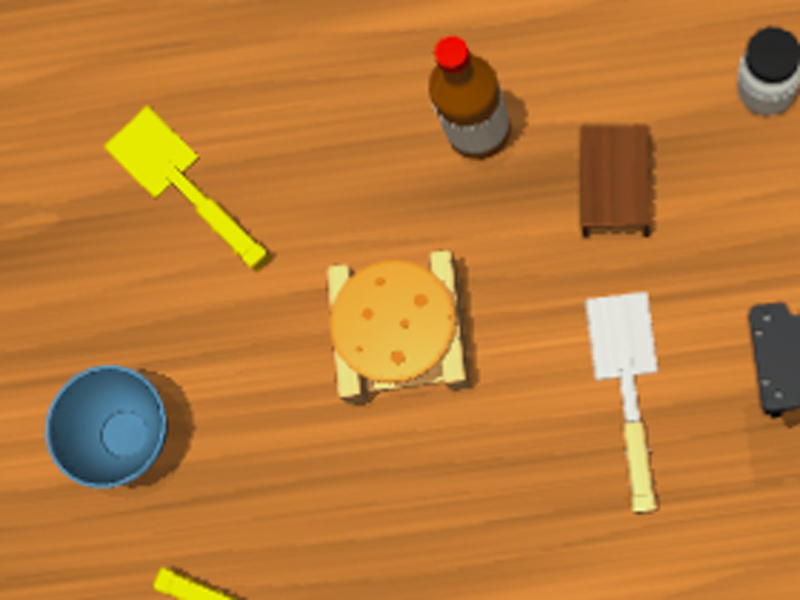

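The final picture shows the cracker centred across both rails at (394,320). The turner lies flat and free on the counter, running from (622,335) to (643,500), and the bottle, jar and bowl are where they were. I'll hand in.

```bash
python3 -c "
from cell import env
print(env.sign_off())"
```

```text
the job is handed in; nothing more can be done
None
```

The cracker lies flat and centred (within about 1 mm by wrist camera) on the stand's rails and the turner is released flat on the open counter; the job was handed in at about 33 s with no verdict shown, the first neck grasps closed on air because the real finger ends sit about 32 mm above the reported TCP, and the cracker was carried resting partly on the turner's neck.

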